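Turn the moulded chocolate bars over in the tipping tray

ROBOT

A 6-joint arm with a two-finger parallel gripper is mounted at the origin on a cart in front of the work surface, level with it; the furniture and walls round the work are solid. World frame = base frame: x ahead of the robot, y to its left, z up, the work surface at z = 0. Lengths are in mm, angles in rad, forces in N, time in s.
With the tool pointing down it reaches from about 325 to 775 mm from the base axis. Payload 9.3 kg.
Tool frame: the origin (TCP) lies at the centre of the arm's flange, where the gripper is bolted on; the fingertips stand 173 mm ahead of it and the grasp point (between the pads) lies 155 mm ahead of it; z points along the fingers, y is the line along which they close (so a half turn about z gives the same grasp; the last joint's range is limited). The gripper opens to 85 mm and grips with 20 to 120 N. Pads are 22 mm wide; open, the fingers measure 114 mm over their backs; the gripper's body (76 mm by 85 mm) begins 54 mm behind the grasp point. The pads swing forward as they close: fully open they stand 13 mm farther back than shut.
Start: joints at [-1.481, 0.259, 0.021, 1.334, 0, 1.418], TCP at [132.225, -533.867, 404.679] pointing down, gripper open.
Joint ranges: [-3.04, 3.04], [-0.91, 1.82], [-1.04, 1.36], [-1.92, 1.95], [-1.52, 1.45], [-3.14, 3.14]. Speed limits (rad/s): [2.22, 2.22, 2.79, 3.14, 3.14, 3.14].

INTERFACE

Orientations are given as a unit quaternion [x, y, z, w].
In Python, from cell import r gives the robot as it stands.
- The arm moves only by the tool step_arm, never from a script. Its argument "plan" is a list of rows, each a list of 7 numbers: the closure, from 0 (fully open) to 1 (shut), then the shift along the tool's x, y, z in units of 40 mm (1.0 is 40 mm), then the turn, a rotation vector about the tool's x, y, z in units of 8 degrees (1.0 is 8 degrees). In form: [[jaw, x, y, z, rx, ry, rz], ...]. A call has 1 to 20 rows; each row shifts and turns the commanded pose from where the row before left it, along the tool's axes as they then stand; what a row does not reach is not made up. A row lasts 1/10 s, in which the tool goes at most 50 mm and 8.59 degrees, less where a joint would pass 70% of its speed; a pose out of reach is approached as far as the arm can. A call is refused whole if a number of a shift passes 1 or a number of a turn 1, either way. A call with a gripper value outside its range is refused whole. The fingers move at their own pace and stop on an object; "newtons" is the grip in N (left out, the last holds). Time passes only in rows, so rows that do not move let the fingers close. It gives the time, the measured TCP pose, the force, the opening and the grip force at its end, in the units of the state.
- r.observe(): the state, without advancing time (a new reading comes with each control period).
- r.snapshot(name): name is "scene" or "top" or "wrist"; returns the picture (384x512x3 uint8, red, green, blue); there is no depth.
- r.camera_model(name): a dict with "mtx" (3x3 intrinsics, pixels), "rvec" (rotation vector, rad) and "tvec" (3), from world to camera coordinates, as OpenCV has them. Camera axes: x right, y down, z forward; pixel columns grow to the right and rows downward; lengths in mm; the calibration is good to about 2 mm. A picture is of the moment at which its call begins: read the wrist's pose just before it. camera_model takes no time and is no camera call; for the wrist camera it gives the pose at the moment of the call.
- r.close_job(): hands the job in; it is judged then, once.
The state is a dict: "clock": time; "q": joint angles; "qvel": joint speeds; "effort": joint torques, N m; "position": TCP position; "tcp_rot": TCP orientation; "wrist_force": force on the tool from outside, world axes, zero at the start; "moment": the same for the moment, N m; "opening": finger opening in mm; "grasp_force": force on a finger pad.
Only numpy, scipy, OpenCV 4.12 (cv2) and the standard library are available. Lean on these libraries where they do the work, as an engineer would, in place of code of your own. Each camera call takes 0.05 s, during which the arm holds its last target. There are 200 camera calls.

TASK

The chocolate bars on the marble slab lie moulded face down. Lay them all side by side in the turnover station's tray as they are, fit the loose crank on the square shaft end, and wind the tray right over with the crank so that the bars tumble onto their backs on the cork landing, then wind it fully back down with the crank still on the shaft. Finally lay every bar flat on the wooden board, moulded face up, and put the crank back upright on its stand.

Things in the scene. Friction and masses are not known exactly. Their poses are not given: they have to be found in the camera images.
- bar_1: Chocolate bar 52 x 84 x 16 mm (x, y, z), solid, about 90 g; one face plain, the other moulded in 2 x 4 raised squares. Origin at its middle; z points out of the PLAIN face: z up = moulded face down (as it starts, on the slab), z down = moulded face up. Grasp it across its 52 mm (x). Two or three bars are there; None if absent.
- bar_2: Chocolate bar 52 x 84 x 16 mm (x, y, z), solid, about 90 g; one face plain, the other moulded in 2 x 4 raised squares. Origin at its middle; z points out of the PLAIN face: z up = moulded face down (as it starts, on the slab), z down = moulded face up. Grasp it across its 52 mm (x). Two or three bars are there; None if absent.
- bar_3: Chocolate bar 52 x 84 x 16 mm (x, y, z), solid, about 90 g; one face plain, the other moulded in 2 x 4 raised squares. Origin at its middle; z points out of the PLAIN face: z up = moulded face down (as it starts, on the slab), z down = moulded face up. Grasp it across its 52 mm (x). Two or three bars are there; None if absent.
- station: Fixed white turnover station; origin on the counter under the middle of the hinge line, which runs along its y, 50 mm up. Tray on the -x side, cork landing on the +x side. Gearbox 56 x 56 mm, 130 mm high at x 0, y +187 mm, shaft end on top; crank stand at x -88, y +187. Cheeks at y = +-151 reach 62 mm above the counter within 35 mm of the hinge.
- tray_mid (a point): On the tray's floor 55 mm from the hinge, mid-width; turns with the tray; at home axes like the station's, 50 mm above the counter. Floor: x from -40 to +41, y +-143 mm from here: three lanes at y = -94, 0, +94 mm, each for one bar, its length along y. Side walls at y = +-144.5, 11 mm high; -x edge open. Beside the hinge (x +47 to +52) a ledge, see tray_ledge.
- tray_ledge (a point): Middle of the foot of the tray's ledge, a comb 12 mm high beside the hinge: two 18 mm wide pieces a lane, centred 32 mm either side of the lane's middle, gaps between for a finger. As the tray tips, bars slide onto the ledge, stand on edge and at about 110 to 120 degrees topple onto the cork.
- landing (a point): On top of the cork landing (47 mm above the counter), 50 mm behind the hinge, mid-width; axes like the station's. Cork: x from -47 to +79, y +-142 mm from here, no walls round it but ledge and cheeks at the hinge. Toppled bars come to lie about here, level once the tray is home, each still in its lane.
- tray (a joint): Tipping angle of the tray: 0 at home (level), 2.356 rad at its stop (right over, 135 degrees). Geared to the shaft, an eighth of its turn; it stays where it is left.
- shaft (a joint): Turn of the square shaft: 0 at home, grows clockwise seen from above, stop at 18.85 rad (three full turns) with the tray right over. Stiff, about 0.08 N m: 1.5 N at the crank's grip.
- shaft_end (a point): Middle of the foot of the square shaft end, 133 mm above the counter, where the crank's lower face should sit; z up, x and y along the square's sides, turning with the shaft. The square is 18 x 18 mm, 20 mm tall, with a 13 mm square tip 4 mm tall above that.
- park (a point): Top of the crank stand at the foot of its round pin (13 mm diameter, 20 mm tall), 50 mm above the counter: the crank's lower face rests here when parked, its arm pointing away from the gearbox.
- crank: Loose steel crank, 0.19 kg, parked on the stand. Origin: middle of the mouth of its square socket (20.4 mm, 26 mm deep, opens down, fits the shaft at any quarter turn, about 0.13 rad play), on its lower face; z up, arm along +x. Hub 30 x 30 mm up to z 36 mm; on it a square head 24 x 24 mm, sides along x and y, z 36 to 63 mm, to lift and seat it by.
- grip_point (a point): On the crank's winding grip, at half its height, 55 mm along the crank's +x and 61 mm above its lower face. The grip is an upright round sleeve, 22 mm diameter, z 37 to 85 mm over the crank's lower face, that turns freely on its pin. Hold it and lead it in a level circle of 55 mm radius about the shaft.
- slab: Fixed grey-white marble slab 300 x 140 x 12 mm (x, y, z), flat, on which the bars start; origin under its middle on the counter. It stands on the left or on the right of the station.
- board: Fixed wooden board 310 x 140 x 12 mm (x, y, z) with a batten 12 mm wide and 9 mm high above its top across each short end (at x = +-149 mm); origin under its middle on the counter. It stands on the other side of the station from the slab; the bars end here.
- bell: Bystander: counter bell, 85 mm wide, 59 mm high, origin under its middle; leave alone.
- spool: Bystander: ribbon spool 72 mm in diameter, 34 mm high, origin under its middle; leave alone.
- price_easel: Bystander: small price easel 40 x 58 x 39 mm, origin under it; leave alone.

How it is judged:
By the outcome, as a careful person would: the job done as asked, in the order asked, and still so for the second after the job is handed in, with the robot touching nothing.
Of bar_1, bar_2, bar_3 only 2 to 3 are there at a start; the rules pass over those that are not, and their reading is None.
At some moment in a run one of bar_1, bar_2, bar_3 may be knocked a few centimetres aside while the robot is not near it.
Once in a run the grip may slacken for a moment while it holds something.
It also fails if it takes over 210 s, if anything falls off the work surface, if the arm or the gripper's body presses on something with over 40 N, if the wrist force passes 120 N, or if a joint passes its speed limit or range.

## Working session

There is one attempt and no reset: what is moved stays moved. The work goes in short steps, Python scripts to look and compute and a tool call to move; the robot and the scene stay as the last step left them, time stands still between calls to the robot, and variables do not carry over. Pictures are saved under pics/ and viewed, at most 14 in all, crops included, and the job is handed in when it is done.

Besides the shell and the picture viewer there is one more tool, called after "Emit:" as name(argument=value, ...) on one line, values as JSON. step_arm: Moves the arm, as the interface text tells. Its arguments: {"type":"object","properties":{"plan":{"type":"array","items":{"type":"array","items":{"type":"number"}}},"newtons":{"type":"number"}},"required":["plan"]}

```bash
ls; mkdir -p pics; python3 - <<'E'
from cell import r
import cv2,numpy as np
print(r.observe())
for n in("scene","top"):
    im=r.snapshot(n); cv2.imwrite(f"pics/{n}0.png",cv2.resize(im[:,:,::-1],(800,600),interpolation=cv2.INTER_CUBIC))
    print(n,r.camera_model(n))
print(r.camera_model("wrist"))
E
```

```text
pics
{'clock': 0.0, 'q': array([-1.48055630e+00,  2.59207731e-01,  2.07310088e-02,  1.33373284e+00,
        1.44875812e-05,  1.41824105e+00]), 'qvel': array([-0.00043153, -0.00072818,  0.00071302,  0.0015383 , -0.00071094,
       -0.00130574]), 'effort': array([-1.58834814e-04, -5.55644667e+01,  3.44522238e+01,  1.35957281e-02,
       -3.81659429e-04, -7.19263262e-07]), 'position': array([ 132.24456033, -533.79936007,  404.04547099]), 'tcp_rot': array([ 9.92640103e-01,  1.21099652e-01,  2.92532965e-05, -7.06050916e-04]), 'wrist_force': array([-0.47614009,  0.18147442,  0.59324775]), 'moment': array([-0.01173572,  0.00128806,  0.03670582]), 'grasp_force': 0.0, 'opening': 85.12827767942107}
scene {'mtx': array([[459.14887072,   0.        , 254.6332209 ],
       [  0.        , 459.14887072, 184.91157513],
       [  0.        ,   0.        ,   1.        ]]), 'rvec': array([ 1.2294396 , -1.94657726,  1.18995927]), 'tvec': array([ 141.56500109,  339.35226269, 1047.56647436])}
top {'mtx': array([[426.87519581,   0.        , 255.35897236],
       [  0.        , 426.87519581, 191.35869937],
       [  0.        ,   0.        ,   1.        ]]), 'rvec': array([ 2.13304077, -2.12394656,  0.2233648 ]), 'tvec': array([-101.09721061,  502.50414694, 1633.60277282])}
{'mtx': array([[312.77875923,   0.        , 255.18394117],
       [  0.        , 312.77875923, 190.7576795 ],
       [  0.        ,   0.        ,   1.        ]]), 'rvec': array([-2.27120431,  1.77709505,  0.28043098]), 'tvec': array([-548.39020964,  -40.36416305,  380.82657202])}
```

View pics/scene0.png

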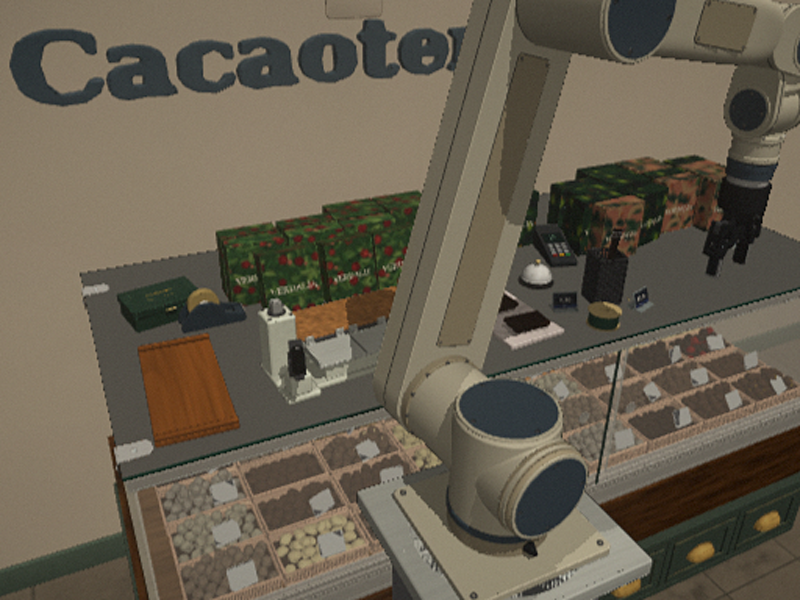

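View pics/top0.png

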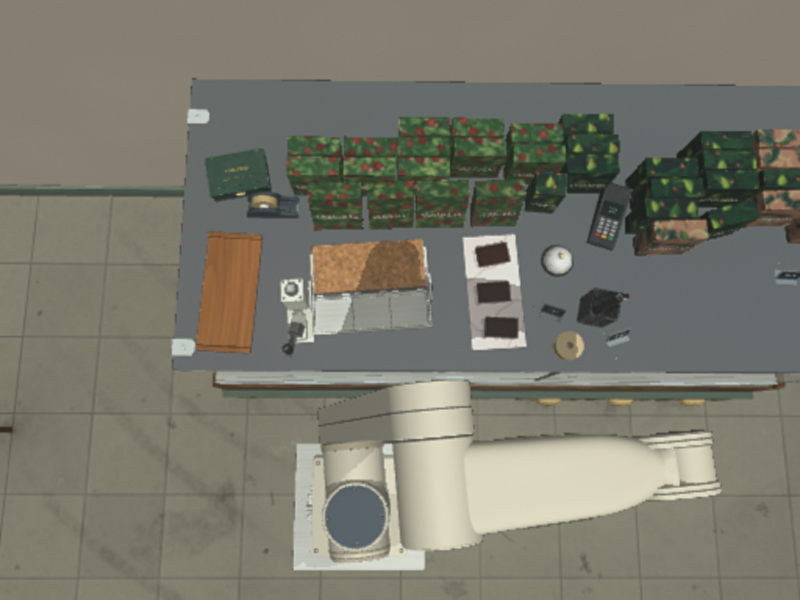

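The picture shows three dark bars on the slab to the right of the station, at about (493,254), (493,292) and (502,328) in the 800-px top view. The gearbox is at (291,290), the crank at (295,335), and the board is on the left.

```bash
cat >h.py <<'E'
from cell import r
import cv2,numpy as np
from scipy.spatial.transform import Rotation as R
def back(m,uv,z):
    Rm=cv2.Rodrigues(m["rvec"])[0]; c=-Rm.T@m["tvec"]
    uv=np.atleast_2d(np.float64(uv)); d=np.c_[uv,np.ones(len(uv))]@np.linalg.inv(m["mtx"]).T@Rm
    return c+d*((np.float64(z)-c[2])/d[:,2])[:,None]
def proj(m,P): return cv2.projectPoints(np.float64(P).reshape(-1,1,3),m["rvec"],m["tvec"],m["mtx"],None)[0][:,0]
def shot(n,name=None):
    m=r.camera_model(n); im=r.snapshot(n)[:,:,::-1].copy()
    if name: cv2.imwrite(f"pics/{name}.png",cv2.resize(im,(800,600),interpolation=cv2.INTER_CUBIC))
    return m,im
def rects(m,mask,z,amin,amax):
    """world min-area rects: centre, sides, angle of long side"""
    out=[]
    for c in cv2.findContours(mask.astype(np.uint8),cv2.RETR_EXTERNAL,cv2.CHAIN_APPROX_NONE)[0]:
        if len(c)<8: continue
        P=back(m,c[:,0],z)[:,:2].astype(np.float32); a=cv2.contourArea(P)
        if not amin<a<amax: continue
        b=cv2.boxPoints(cv2.minAreaRect(P)); e=[b[1]-b[0],b[2]-b[1]]; e.sort(key=lambda v:np.hypot(*v))
        ang=np.degrees(np.arctan2(e[1][1],e[1][0])); out.append((b.mean(0).round(1),np.hypot(*e[1]).round(1),np.hypot(*e[0]).round(1),round(float(ang)%180,1),c[:,0].mean(0).round()))
    return out
def st():
    o=r.observe(); Rm=R.from_quat(o["tcp_rot"]).as_matrix()
    print("t",round(o["clock"],1),"p",o["position"].round(1),"toolx",Rm[:,0].round(3),"y",Rm[:,1].round(3),"z",Rm[:,2].round(3),"op",round(o["opening"],1),"gf",round(o["grasp_force"],1),"F",o["wrist_force"].round(1)); return o,Rm
E
python3 - <<'E'
from h import *
st()
m,im=shot("top")
g=im.astype(int).max(2)
hsv=cv2.cvtColor(im,cv2.COLOR_BGR2HSV)
roi=np.zeros(g.shape,bool); roi[145:230,290:340]=1
print("bars",*rects(m,roi&(g<90),28,2000,8000),sep="\n")
print("slab",*rects(m,roi&(g>150),12,10000,80000),sep="\n")
roi[:]=0; roi[140:235,115:175]=1
print("board",*rects(m,roi&(hsv[...,1]>130),12,10000,80000),sep="\n")
s=1.5625
f=lambda uv,z: back(m,np.array(uv)/s,z).round(1)
print("gear top",f([(291,290)],130),"cork corners",f([(312,243),(425,240),(426,290),(314,293)],47),"tray near",f([(315,332),(431,326)],50),"crank pin/grip",f([(296,330)],113),f([(288,349)],135))
print("bell",f([(557,261)],30),"spool",f([(569,346)],34))
E
```

```text
t 0.1 p [ 132.2 -533.8  404.1] toolx [0.971 0.24  0.   ] y [ 0.24  -0.971 -0.001] z [-0.     0.001 -1.   ] op 85.4 gf 0.0 F [ 0.3  0.1 -0.2]
bars
(array([ 437.3, -356.4], dtype=float32), np.float32(79.8), np.float32(48.8), 88.7, array([320., 209.]))
(array([ 528. , -340.2], dtype=float32), np.float32(82.9), np.float32(51.2), 94.5, array([315., 187.]))
(array([ 628. , -339.9], dtype=float32), np.float32(80.6), np.float32(48.9), 101.9, array([315., 162.]))
slab
(array([ 533.7, -344.7], dtype=float32), np.float32(298.8), np.float32(138.8), 4.0, array([314., 190.]))
board
(array([528.9, 338.7], dtype=float32), np.float32(308.6), np.float32(138.3), 177.4, array([146., 187.]))
gear top [[507.7 161.6 130. ]] cork corners [[ 648.2  124.3   47. ]
 [ 658.4 -165.5   47. ]
 [ 527.  -167.4   47. ]
 [ 517.5  115.7   47. ]] tray near [[ 417.7  110.2   50. ]
 [ 434.4 -179.3   50. ]] crank pin/grip [[413.4 148.9 113. ]] [[365.  163.2 135. ]]
bell [[ 609.5 -508.6   30. ]] spool [[ 387.7 -528.6   34. ]]
```

```bash
python3 - <<'E'
from h import *
o,Rm=st(); m=r.camera_model("wrist"); C=cv2.Rodrigues(m["rvec"])[0]
print("cam in tool",(Rm.T@(-C.T@m["tvec"]-o["position"])).round(1)); print("cam axes in tool (cols)",(Rm.T@C.T).round(3))
E
```

```text
t 0.1 p [ 132.2 -533.8  404.2] toolx [0.971 0.24  0.   ] y [ 0.24  -0.971 -0.001] z [-0.     0.001 -1.   ] op 85.7 gf 0.0 F [ 0.3 -0.2  0.4]
cam in tool [78.2 -1.1 29.9]
cam axes in tool (cols) [[-0.    -0.952 -0.307]
 [ 1.    -0.    -0.   ]
 [ 0.    -0.307  0.952]]
```

Emit:
step_arm(plan=[[0.3,1,0,0,0,0,-1],[0.3,1,0,0,0,0,-1],[0.3,1,0,0,0,0,-1],[0.3,0.8,0.4,0,0,0,-1],[0.3,0.7,0.6,0,0,0,-1],[0.3,0.6,0.6,0,0,0,-1],[0.3,0.6,0.8,0,0,0,-1],[0.3,0.5,0.8,0,0,0,-1],[0.3,0.3,1,0,0,0,-1],[0.3,0,1,0,0,0,-0.75],[0.3,0,0,0,0,0,0]])

```text
clock: 1.25
position: [510.1, -458.7, 402.5]
tcp_rot: [0.693, 0.721, 0.0, -0.001]
wrist_force: [-1.1, 0.6, -0.0]
opening: 59.7
grasp_force: 0.0
```

Emit:
step_arm(plan=[[0.3,1,0,0,0,0,0],[0.3,1,0,0,0,0,0],[0.3,1,0,0,0,0,0],[0.3,0.5,0.3,0,0,0,0],[0.3,0,0,0,0,0,0],[0.3,0,0,0,0,0,0]])

```text
clock: 1.85
position: [513.3, -318.8, 404.8]
tcp_rot: [0.695, 0.719, -0.0, 0.0]
wrist_force: [-0.2, -0.1, 0.6]
opening: 60.0
grasp_force: 0.0
```

```bash
cat >>h.py <<'E'
def bars(name=None,z=28,thr=90):
    m,im=shot("wrist",name); o=rects(m,im.max(2)<thr,z,2500,7000); print(*o,sep="\n"); return m,im,o
E
python3 - <<'E'
from h import *
st(); bars("w1")
E
```

```text
t 1.9 p [ 513.3 -318.8  404.8] toolx [-0.034  0.999 -0.   ] y [ 0.999  0.034 -0.   ] z [-0. -0. -1.] op 60.0 gf 0.0 F [-0.2 -0.1  0.6]
(array([ 440.1, -354. ], dtype=float32), np.float32(84.3), np.float32(51.0), 87.2, array([192., 190.]))
(array([ 629.3, -336.6], dtype=float32), np.float32(83.9), np.float32(52.0), 101.2, array([356., 180.]))
(array([ 531.3, -337.1], dtype=float32), np.float32(83.5), np.float32(50.6), 94.5, array([271., 178.]))
(array([ 298. , -187.3], dtype=float32), np.float32(88.9), np.float32(50.5), 0.6, array([52., 24.]))
```

View pics/w1.png

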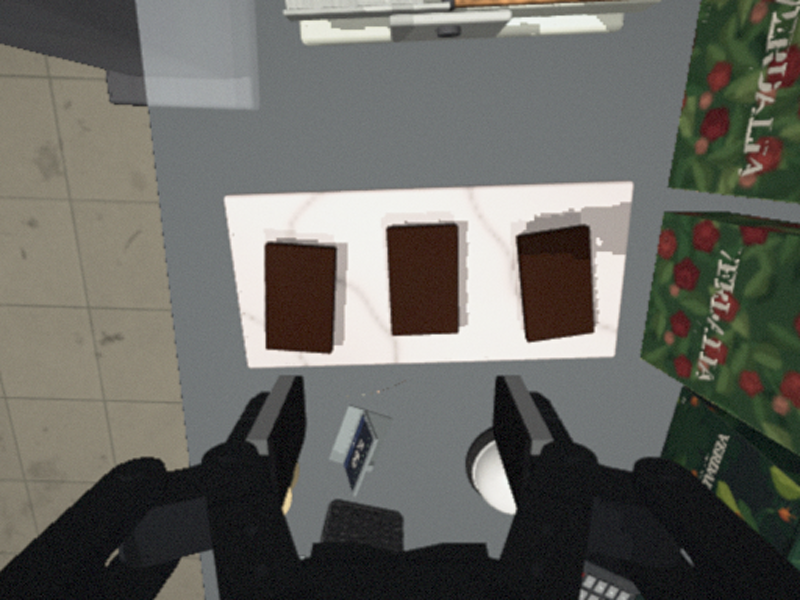

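```bash
cat >>h.py <<'E'
def go(x,y,z,psi):
    "shift in tool axes (units) after the turn, and turn units"
    o,Rm=st(); p=np.degrees(np.arctan2(Rm[1,0],Rm[0,0])); a=np.radians(psi)
    X=np.array([np.cos(a),np.sin(a)]);Y=np.array([np.sin(a),-np.cos(a)]); d=np.array([x,y,z])-o["position"]
    print("psi",p.round(2),"rz",round(((p-psi+180)%360-180)/8,2),"shift(after turn)",round(X@d[:2]/40,2),round(Y@d[:2]/40,2),round(-d[2]/40,2),"tilt",(Rm[:2,2]*1000).round(1))
E
python3 -c "
from h import *
go(531.3,-337.1,187,94.5)"
```

```text
t 1.9 p [ 513.2 -319.5  404.6] toolx [-0.033  0.999 -0.   ] y [ 0.999  0.033 -0.   ] z [-0. -0. -1.] op 59.9 gf 0.0 F [-0.6 -0.1  0.3]
psi 91.89 rz -0.33 shift(after turn) -0.47 0.42 5.44 tilt [-0.2 -0.2]
```

Emit:
step_arm(newtons=40, plan=[[0.2,0,0,0,0,0,-0.33],[0.2,-0.47,0.42,0,0,0,0],[0.2,0,0,1,0,0,0],[0.2,0,0,1,0,0,0],[0.2,0,0,1,0,0,0],[0.2,0,0,1,0,0,0],[0.2,0,0,0.7,0,0,0],[0.2,0,0,0.5,0,0,0],[0.2,0,0,0.24,0,0,0],[0.2,0,0,0,0,0,0]])

```text
clock: 2.9
position: [531.1, -337.1, 185.7]
tcp_rot: [0.679, 0.734, -0.0, -0.001]
wrist_force: [-1.1, -0.3, 1.3]
opening: 68.1
grasp_force: 0.0
```

```bash
python3 -c "
from h import *
go(531.3,-337.1,187,94.5); shot('wrist','w2')"
```

```text
t 2.9 p [ 531.1 -337.1  185.7] toolx [-0.078  0.997  0.002] y [ 0.997  0.078 -0.002] z [-0.002  0.002 -1.   ] op 68.1 gf 0.0 F [-1.1 -0.3  1.3]
psi 94.48 rz -0.0 shift(after turn) 0.0 0.0 -0.03 tilt [-2.   1.5]
```

View pics/w2.png

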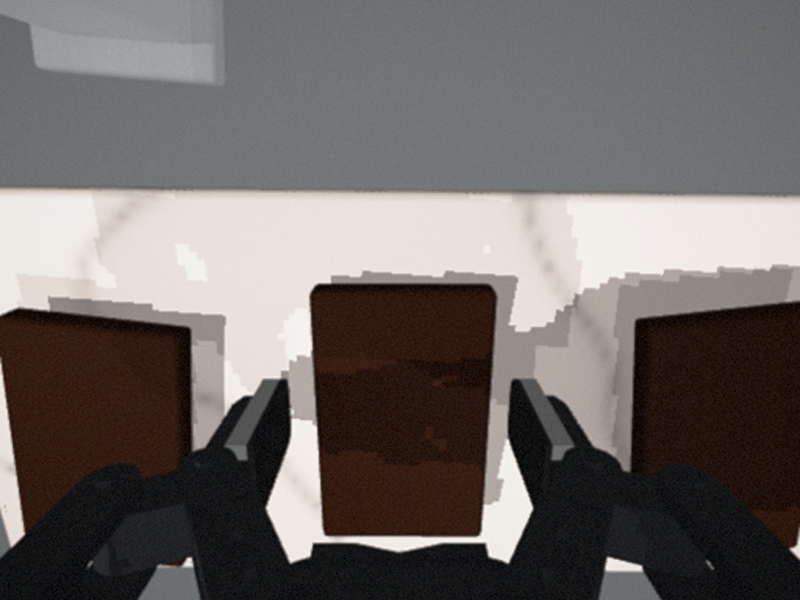

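The picture shows the middle bar centred between the open fingers (about 290 to 510 px), with the neighbours clear of them.

Emit:
step_arm(newtons=40, plan=[[0.9,0,0,0,0,0,0],[0.9,0,0,0,0,0,0],[0.9,0,0,0,0,0,0],[0.9,0,0,0,0,0,0],[0.9,0,0,-0.3,0,0,0],[0.9,0,0,-1,0,0,0],[0.9,0,0,-1,0,0,0],[0.9,0,0,-1,0,0,0.3],[0.9,1,0,-1,0,0,0],[0.9,1,0,-1,0,0,0],[0.9,1,0,0,0,0,0],[0.9,1,0,0,0,0,0],[0.9,1,0,0,0,0,0],[0.9,1,0,0,0,0,0],[0.9,1,0,0,0,0,0],[0.9,1,0,0,0,0,0],[0.9,0,0,0,0,0,0],[0.9,0,0,0,0,0,0]])

```text
clock: 4.75
position: [519.7, -24.8, 390.7]
tcp_rot: [0.693, 0.721, 0.0, 0.0]
wrist_force: [-0.3, -0.2, -1.1]
opening: 51.0
grasp_force: 42.1
```

```bash
python3 -c "
from h import *
st(); m,_=shot('wrist','w3'); print(m)"
```

```text
t 4.8 p [519.7 -24.8 390.7] toolx [-0.04   0.999 -0.   ] y [0.999 0.04  0.001] z [ 0.001 -0.    -1.   ] op 51.0 gf 42.1 F [-0.3 -0.2 -1.1]
{'mtx': array([[312.77875923,   0.        , 255.18394117],
       [  0.        , 312.77875923, 190.7576795 ],
       [  0.        ,   0.        ,   1.        ]]), 'rvec': array([-2.82972624, -0.05632166, -0.00907972]), 'tvec': array([-518.06899837,  -78.2714289 ,  353.71003087])}
```

View pics/w3.png

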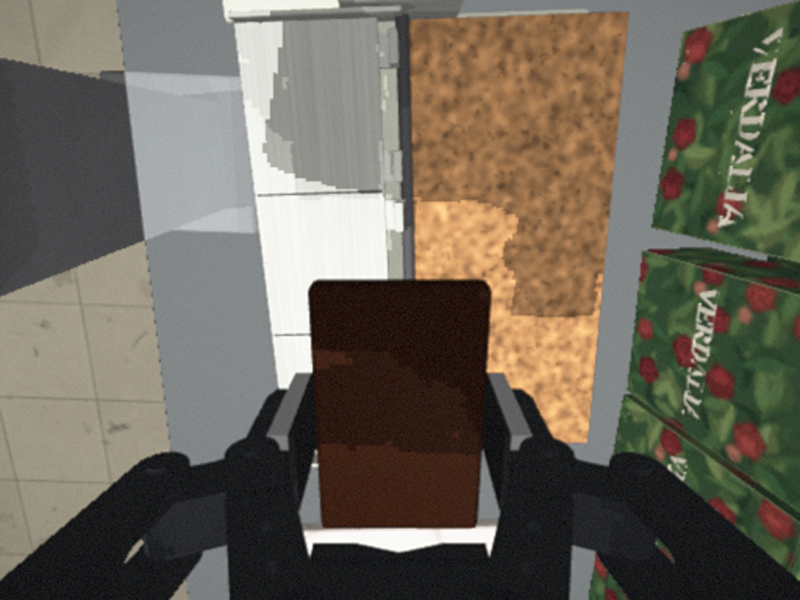

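The picture shows the held bar above the station. Lane lines lie at about (258–383,194) and (273,335); the cork corners are (411,15), (628,13) and (588,442).

```bash
python3 - <<'E'
from h import *
from scipy.optimize import least_squares
m=r.camera_model("wrist"); s=1.5625
b=lambda uv,z: back(m,np.array(uv)/s,z)
cork=b([(411,15),(628,13),(588,442)],47); lane=b([(258,195),(383,191),(273,335),(306,334)],50); edge=b([(237,25),(281,388)],50)
print(cork.round(1),lane.round(1),edge.round(1),sep="\n")
# fit station pose: local coords
L=[(3,142),(129,142),(129,-142)]
lx=-95 # tray outer edge
def f(p):
    c,sn=np.cos(p[2]),np.sin(p[2]); inv=lambda P:np.c_[(P[:,0]-p[0])*c+(P[:,1]-p[1])*sn,-(P[:,0]-p[0])*sn+(P[:,1]-p[1])*c]
    C=inv(cork);l=inv(lane);e=inv(edge)
    return np.r_[C[1:,0]-129,C[:2,1]-142,C[2,1]+142,l[:2,1]-47,l[2:,1]+47,e[:,0]+95]
q=least_squares(f,[519,-26,.035],loss="soft_l1",f_scale=2); print(q.x,f(q.x).round(1))
E
```

```text
[[ 520.9  121.8   47. ]
 [ 643.9  127.5   47. ]
 [ 665.5 -154.3   47. ]]
[[429.9  18.   50. ]
 [507.9  23.4  50. ]
 [435.4 -76.1  50. ]
 [458.  -74.5  50. ]]
[[ 422.7  112.4   50. ]
 [ 439.5 -116.5   50. ]]
[ 5.26938751e+02 -2.21550017e+01  7.27060628e-02] [-1.5 -0.4  2.  -1.2  0.1  0.1 -0.2 -0.2 -0.2  0.8  0.9]
```

```bash
cat >>h.py <<'E'
H=np.array([526.9,-22.2]); TH=0.0727
def S(x,y): return H+np.array([[np.cos(TH),-np.sin(TH)],[np.sin(TH),np.cos(TH)]])@[x,y]
E
python3 -c "
from h import *
go(*S(-56,94),225,94.2)"
```

```text
t 4.8 p [519.9 -25.7 390.5] toolx [-0.038  0.999 -0.   ] y [0.999 0.038 0.001] z [ 0.001 -0.    -1.   ] op 50.8 gf 42.1 F [-1.4 -0.4  0.3]
psi 92.2 rz -0.25 shift(after turn) 2.42 -1.22 4.14 tilt [ 0.8 -0.3]
```

Emit:
step_arm(plan=[[0.9,0,0,0,0,0,-0.25],[0.9,1,-0.5,0,0,0,0],[0.9,1,-0.5,0,0,0,0],[0.9,0.42,-0.22,0.5,0,0,0],[0.9,0,0,1,0,0,0],[0.9,0,0,1,0,0,0],[0.9,0,0,0.9,0,0,0],[0.9,0,0,0.5,0,0,0],[0.9,0,0,0.24,0,0,0],[0.9,0,0,0,0,0,0]])

```text
clock: 5.8
position: [464.3, 66.1, 224.6]
tcp_rot: [0.682, 0.732, -0.0, -0.0]
wrist_force: [-1.0, -0.0, -0.7]
opening: 50.9
grasp_force: 46.5
```

```bash
python3 -c "
from h import *
go(*S(-56,94),225,94.2);shot('wrist','w4')"
```

```text
t 5.8 p [464.3  66.1 224.6] toolx [-0.071  0.998 -0.   ] y [ 0.998  0.071 -0.001] z [-0.001 -0.    -1.   ] op 50.9 gf 46.5 F [-1.  -0.  -0.7]
psi 94.05 rz -0.02 shift(after turn) 0.04 0.0 -0.01 tilt [-0.9 -0.3]
```

View pics/w4.png

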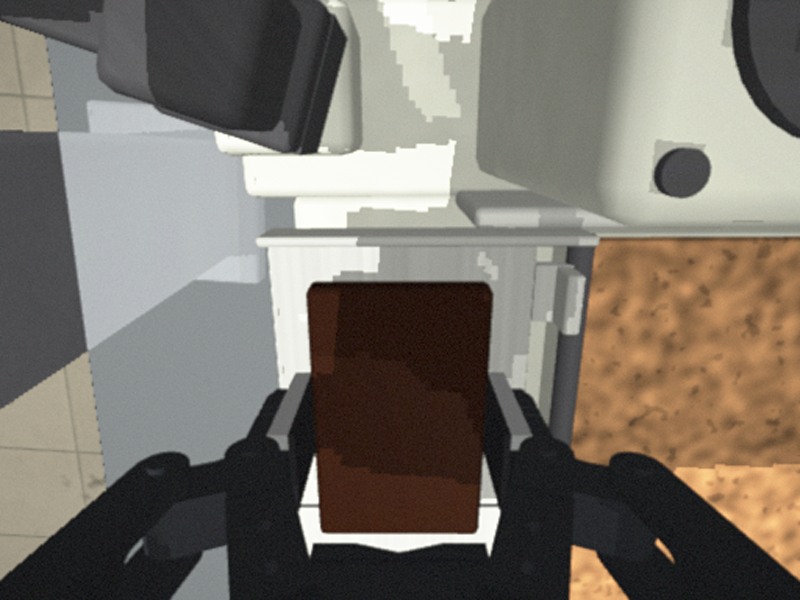

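The picture shows the bar in the lane, with its far edge at row 283, the tray wall at row 240 and the lane line near row 507.

```bash
cat >>h.py <<'E'
def loc(P):
    P=np.atleast_2d(P)[:,:2]-H; c,s=np.cos(TH),np.sin(TH); return np.c_[P@[c,s],P@[-s,c]].round(1)
E
python3 - <<'E'
from h import *
m=r.camera_model("wrist"); b=lambda uv,z: loc(back(m,np.array(uv)/1.5625,z))
print("bar",b([(400,283),(400,533)],66),"line",b([(307,506),(490,506)],50),"wall inner foot/top",b([(400,245)],61), "ledge",b([(535,300),(552,300)],52),"tray -x edge",b([(272,300)],50),"cork edge, hinge",b([(585,350)],47))
print("gear knob face",b([(610,215)],130))
E
```

```text
bar [[-55.6 134.9]
 [-55.7  49.8]] line [[-89.2  46.7]
 [-23.2  46.6]] wall inner foot/top [[-55.6 144.4]] ledge [[-14.1 125.4]
 [ -8.9 125.4]] tray -x edge [[-95.5 124.9]] cork edge, hinge [[  5.2 106.4]]
gear knob face [[-28.  162.6]]
```

Emit:
step_arm(plan=[[0.2,0,0,0,0,0,0],[0.2,0,0,0,0,0,0],[0.2,0,0,0,0,0,0],[0.2,0,0,-0.6,0,0,0],[0.2,0,0,-1,0,0,0],[0.2,-0.5,0,-1,0,0,0],[0.2,-0.7,0,-1,0,0,0],[0.2,-1,0,-0.4,0,0,0],[0.2,-1,0,0,0,0,0],[0.2,-1,0,0,0,0,0],[0.2,-1,0,0,0,0,0],[0.2,-1,0,0,0,0,0],[0.2,-1,0,0,0,0,0.4],[0.2,-1,-0.25,0,0,0,0.4],[0.2,-1,0,0,0,0,0],[0.2,0,0,0,0,0,0],[0.2,0,0,0,0,0,0]])

```text
clock: 7.55
position: [474.0, -301.1, 383.7]
tcp_rot: [0.721, 0.692, 0.0, -0.001]
wrist_force: [0.3, 0.7, -0.5]
opening: 68.5
grasp_force: 0.0
```

```bash
python3 - <<'E'
from h import *
_,_,o=bars(); b=min(o[::1],key=lambda t:abs(t[0][0]-440)+abs(t[0][1]+354)); print(b)
go(b[0][0],b[0][1],186,b[3])
E
```

```text
(array([ 439. , -353.9], dtype=float32), np.float32(84.6), np.float32(50.1), 87.3, array([227., 214.]))
(array([ 628.8, -336.4], dtype=float32), np.float32(84.6), np.float32(52.7), 101.2, array([398., 192.]))
(array([ 713.4, -209.4], dtype=float32), np.float32(115.9), np.float32(41.6), 91.2, array([494.,  70.]))
(array([ 287.3, -166.8], dtype=float32), np.float32(107.4), np.float32(63.6), 177.6, array([58., 34.]))
(array([ 439. , -353.9], dtype=float32), np.float32(84.6), np.float32(50.1), 87.3, array([227., 214.]))
t 7.6 p [ 474.2 -300.2  384. ] toolx [0.04  0.999 0.001] y [ 0.999 -0.04  -0.   ] z [-0.     0.001 -1.   ] op 68.3 gf 0.0 F [-0.2 -0.1  0.7]
psi 87.72 rz 0.05 shift(after turn) -1.38 -0.82 4.95 tilt [-0.4  0.6]
```

Emit:
step_arm(newtons=40, plan=[[0.2,-0.7,-0.4,0,0,0,0.05],[0.2,-0.68,-0.42,0.5,0,0,0],[0.2,0,0,1,0,0,0],[0.2,0,0,1,0,0,0],[0.2,0,0,1,0,0,0],[0.2,0,0,0.8,0,0,0],[0.2,0,0,0.5,0,0,0],[0.2,0,0,0.15,0,0,0],[0.9,0,0,0,0,0,0],[0.9,0,0,0,0,0,0],[0.9,0,0,0,0,0,0],[0.9,0,0,0,0,0,0],[0.9,0,0,0,0,0,0]])

```text
clock: 8.9
position: [439.3, -354.1, 186.9]
tcp_rot: [0.723, 0.691, 0.0, 0.001]
wrist_force: [-0.4, 2.0, 4.3]
opening: 51.0
grasp_force: 43.8
```

```bash
python3 - <<'E'
from h import *
go(*S(-56,0),225,94.2)
E
```

```text
t 8.9 p [ 439.3 -354.1  186.9] toolx [ 0.046  0.999 -0.001] y [ 0.999 -0.046  0.001] z [ 0.001 -0.001 -1.   ] op 51.0 gf 43.8 F [-0.4  2.   4.3]
psi 87.35 rz -0.86 shift(after turn) 8.11 1.39 -0.95 tilt [ 0.9 -0.9]
```

Emit:
step_arm(plan=[[0.9,0,0,-0.5,0,0,0],[0.9,0,0,-1,0,0,0],[0.9,0,0,-1,0,0,0],[0.9,0,0,-0.5,0,0,-0.86],[0.9,1,0.2,0,0,0,0],[0.9,1,0.2,0,0,0,0],[0.9,1,0.2,0,0,0,0],[0.9,1,0.2,0,0,0,0],[0.9,1,0.2,0,0,0,0],[0.9,1,0.2,0,0,0,0],[0.9,1,0.19,0,0,0,0],[0.9,1,0,0,0,0,0],[0.9,0.11,0,0.5,0,0,0],[0.9,0,0,0.7,0,0,0],[0.9,0,0,0.5,0,0,0],[0.9,0,0,0.2,0,0,0],[0.9,0,0,0,0,0,0]])

```text
clock: 10.6
position: [470.5, -26.4, 229.7]
tcp_rot: [0.681, 0.733, -0.0, -0.001]
wrist_force: [-0.0, -0.8, -1.2]
opening: 51.0
grasp_force: 43.2
```

```bash
python3 - <<'E'
from h import *
go(*S(-56,0),226,94.2)
E
```

```text
t 10.6 p [470.5 -26.4 229.7] toolx [-0.074  0.997  0.   ] y [ 0.997  0.074 -0.002] z [-0.002  0.    -1.   ] op 51.0 gf 43.2 F [-0.  -0.8 -1.2]
psi 94.22 rz 0.0 shift(after turn) 0.0 0.01 0.09 tilt [-1.6  0.4]
```

Lower, release, and return to the slab for the far bar.

Emit:
step_arm(plan=[[0.9,0,0,0.09,0,0,0],[0.9,0,0,0,0,0,0],[0.2,0,0,0,0,0,0],[0.2,0,0,0,0,0,0],[0.2,0,0,0,0,0,0],[0.2,0,0,-0.6,0,0,0],[0.2,0,0,-1,0,0,0],[0.2,0,0,-1,0,0,0],[0.2,0,0,-1,0,0,0],[0.2,-0.9,0.4,0,0,0,0],[0.2,-0.9,0.4,0,0,0,0],[0.2,-0.9,0.4,0,0,0,0],[0.2,-0.9,0.4,0,0,0,-0.3],[0.2,-0.9,0.4,0,0,0,-0.3],[0.2,-0.9,0.4,0,0,0,-0.3],[0.2,-0.9,0.4,0,0,0,0],[0.2,-0.9,0.4,0,0,0,0],[0.2,0,0,0,0,0,0],[0.2,0,0,0,0,0,0]])

```text
clock: 12.5
position: [632.5, -297.2, 369.5]
tcp_rot: [0.634, 0.774, -0.0, -0.001]
wrist_force: [0.1, 0.5, -0.3]
opening: 68.1
grasp_force: 0.0
```

```bash
python3 - <<'E'
from h import *
_,_,o=bars(); b=min(o,key=lambda t:abs(t[0][0]-629)+abs(t[0][1]+336)); print(b)
go(b[0][0],b[0][1],186,b[3])
E
```

```text
(array([ 630.3, -336.1], dtype=float32), np.float32(84.0), np.float32(50.7), 101.2, array([247., 205.]))
(array([ 630.3, -336.1], dtype=float32), np.float32(84.0), np.float32(50.7), 101.2, array([247., 205.]))
t 12.6 p [ 632.1 -296.3  370.2] toolx [-0.198  0.98   0.001] y [ 0.98   0.198 -0.001] z [-0.001  0.001 -1.   ] op 68.3 gf 0.0 F [0.3 0.3 0.5]
psi 101.42 rz 0.03 shift(after turn) -0.97 -0.24 4.6 tilt [-0.8  0.7]
```

Emit:
step_arm(newtons=40, plan=[[0.2,-0.97,-0.24,0,0,0,0.03],[0.2,0,0,1,0,0,0],[0.2,0,0,1,0,0,0],[0.2,0,0,1,0,0,0],[0.2,0,0,0.9,0,0,0],[0.2,0,0,0.5,0,0,0],[0.2,0,0,0.18,0,0,0],[0.2,0,0,0,0,0,0],[0.9,0,0,0,0,0,0],[0.9,0,0,0,0,0,0],[0.9,0,0,0,0,0,0],[0.9,0,0,0,0,0,0],[0.9,0,0,0,0,0,0]])

```text
clock: 13.85
position: [631.0, -336.4, 189.6]
tcp_rot: [0.635, 0.773, 0.0, 0.002]
wrist_force: [0.2, 1.6, 6.5]
opening: 51.5
grasp_force: 28.4
```

```bash
python3 - <<'E'
from h import *
go(*S(-56,-94),226,94.2)
E
```

```text
t 13.8 p [ 631.  -336.4  189.6] toolx [-0.194  0.981 -0.002] y [0.981 0.194 0.002] z [ 0.003 -0.002 -1.   ] op 51.5 gf 28.4 F [0.2 1.6 6.5]
psi 101.2 rz 0.88 shift(after turn) 5.68 -3.42 -0.91 tilt [ 2.8 -1.6]
```

Emit:
step_arm(newtons=40, plan=[[0.9,0,0,0,0,0,0],[0.9,0,0,-0.4,0,0,0],[0.9,0,0,-0.9,0,0,0],[0.9,0,0,-1,0,0,0],[0.9,0,0,-0.7,0,0,0.88],[0.9,0.9,-0.55,0,0,0,0],[0.9,0.9,-0.55,0,0,0,0],[0.9,0.9,-0.55,0,0,0,0],[0.9,0.9,-0.55,0,0,0,0],[0.9,0.9,-0.55,0,0,0,0],[0.9,0.9,-0.55,0,0,0,0],[0.9,0.28,-0.12,0,0,0,0],[0.9,0,0,0,0,0,0],[0.9,0,0,0,0,0,0]])

```text
clock: 15.25
position: [478.4, -120.1, 308.1]
tcp_rot: [0.681, 0.732, 0.0, 0.001]
wrist_force: [0.8, 0.2, -0.3]
opening: 50.9
grasp_force: 42.6
```

```bash
python3 - <<'E'
from h import *
go(*S(-56,-94),228,94.2)
m,im=shot("wrist"); print(*rects(m,im.max(2)<90,290-155,2000,12000),sep="\n")
E
```

```text
t 15.2 p [ 478.4 -120.1  308.1] toolx [-0.073  0.997 -0.001] y [0.997 0.073 0.002] z [ 0.002 -0.001 -1.   ] op 50.9 gf 42.6 F [ 0.8  0.2 -0.3]
psi 94.17 rz -0.0 shift(after turn) 0.0 -0.01 2.0 tilt [ 1.9 -1.1]
```

Emit:
step_arm(plan=[[0.9,0,0,0.8,0,0,0],[0.9,0,0,0.8,0,0,0],[0.9,0,0,0.4,0,0,0],[0.9,0,0,0,0,0,0],[0.2,0,0,0,0,0,0],[0.2,0,0,0,0,0,0],[0.2,0,0,0,0,0,0],[0.2,0,0,-0.5,0,0,0],[0.2,0,0,-1,0,0,0],[0.2,0,0,-1,0,0,0],[0.2,0,0,-1,0,0,0],[0.3,1,0,0,0,0,0],[0.3,1,0,0,0,0,0],[0.3,1,0,0,0,0,0],[0.3,1,0,0,0,0,0],[0.4,1,-0.4,0,0,0,0],[0.4,1,-0.4,0,0,0,0],[0.4,1,0,0,0,0,0],[0.4,0,0,0,0,0,-1],[0.4,0,0,0,0,0,-1]])

```text
clock: 17.3
position: [425.2, 158.6, 367.7]
tcp_rot: [0.569, 0.822, 0.0, 0.0]
wrist_force: [0.1, 0.6, -1.4]
opening: 51.2
grasp_force: 0.0
```

Emit:
step_arm(plan=[[0.5,0,0,0,0,0,-1],[0.5,0,0,0,0,0,-1],[0.5,0,0,0,0,0,-1],[0.5,0,0,0,0,0,-1],[0.5,0,0,0,0,0,-1],[0.5,0,0,0,0,0,-1],[0.5,0,0,0,0,0,-1],[0.5,0,0,0,0,0,-1],[0.5,0,0,0,0,0,-1],[0.5,0,0,0,0,0,-0.25],[0.5,0,0,0,0,0,0],[0.5,0,0,0,0,0,0]])

```text
clock: 18.5
position: [425.6, 157.3, 367.5]
tcp_rot: [-0.035, 0.999, 0.0, 0.0]
wrist_force: [-0.5, 0.0, 0.6]
opening: 42.8
grasp_force: 0.0
```

```bash
python3 - <<'E'
from h import *
go(*S(-88,187),300,184.2); shot("wrist","w5")
m,im=shot("top"); b=np.zeros(im.shape[:2],bool); b[150:225,190:345]=1
for t in rects(m,b&(im.max(2)<90),66,1500,9000): print(t,loc(t[0]))
E
```

```text
t 18.5 p [425.6 157.3 367.5] toolx [-0.997 -0.071 -0.   ] y [-0.071  0.997  0.   ] z [ 0.  0. -1.] op 42.8 gf 0.0 F [-0.5  0.   0.6]
psi -175.93 rz -0.02 shift(after turn) -0.0 0.02 1.69 tilt [0.3 0.1]
(array([424. ,  66.1], dtype=float32), np.float32(85.1), np.float32(53.8), 95.2, array([212., 210.])) [[-96.2  95.5]]
(array([447.1, 132.8], dtype=float32), np.float32(82.5), np.float32(42.5), 1.8, array([194., 204.])) [[-68.3 160.4]]
(array([469.7, -32.3], dtype=float32), np.float32(81.5), np.float32(49.9), 94.2, array([238., 199.])) [[-57.8  -5.9]]
(array([ 476.5, -125.5], dtype=float32), np.float32(82.0), np.float32(50.0), 94.2, array([262., 197.])) [[-57.8 -99.4]]
```

View pics/w5.png

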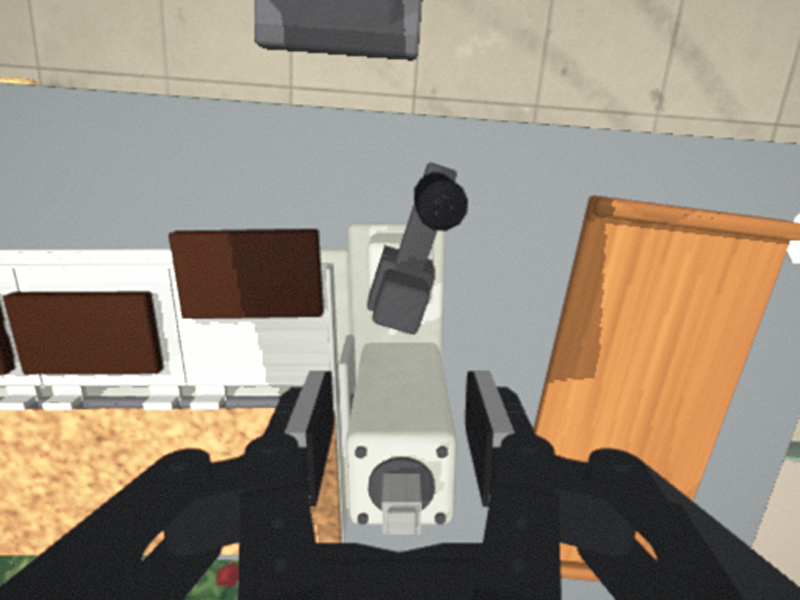

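The picture shows that the first bar was knocked about 40 mm toward the open edge, to (245,272). The crank arm runs from the head at (402,300) to the grip at (440,203), and the shaft end is at (402,500).

```bash
python3 - <<'E'
from h import *
m=r.camera_model("wrist"); im=cv2.imread("pics/w5.png"); b=lambda uv,z: back(m,np.array(uv)/1.5625,z)
im=cv2.resize(im,(512,384),interpolation=cv2.INTER_AREA)
for t in rects(m,im.max(2)<90,66,2500,9000): print(t,loc(t[0]))
g=b([(440,203)],135); h=b([(403,308)],113); print("grip",g,loc(g),"head",h,loc(h),"park",S(-88,187))
d=(g-np.r_[S(-88,187),135])[0]; print("arm len",np.hypot(*d[:2]),"dir",np.degrees(np.arctan2(d[1],d[0])))
print("shaft top",[ (z,loc(b([uv],z))) for uv,z in (((402,517),157),((402,486),133))])
cv2.imwrite("pics/w5c.png",cv2.resize(im[80:350,200:320],None,fx=5,fy=5,interpolation=cv2.INTER_CUBIC)[:700][:600])
go(*b([(245,272)],66)[0,:2],229,94.2)
E
```

```text
(array([469.1, -26.5], dtype=float32), np.float32(86.3), np.float32(51.1), 94.1, array([ 54., 212.])) [[-58.   -0.1]]
(array([425.4,  71.4], dtype=float32), np.float32(83.7), np.float32(51.0), 94.1, array([159., 174.])) [[-94.4 100.7]]
grip [[369.78164497 171.26451821 135.        ]] [[-142.7  204.4]] head [[423.71605748 160.24400188 113.        ]] [[-89.7 189.5]] park [425.54952269 157.91407704]
arm len 57.343617471608944 dir 166.53715406603132
shaft top [(157, array([[ -4.7, 188.7]])), (133, array([[ -2.2, 188.9]]))]
t 18.6 p [425.5 157.3 367.5] toolx [-0.997 -0.071 -0.   ] y [-0.071  0.997  0.   ] z [ 0.  0. -1.] op 42.4 gf 0.0 F [-0.2 -0.9 -0.1]
psi -175.91 rz 11.24 shift(after turn) -2.18 -0.19 3.46 tilt [0.1 0. ]
```

View pics/w5c.png

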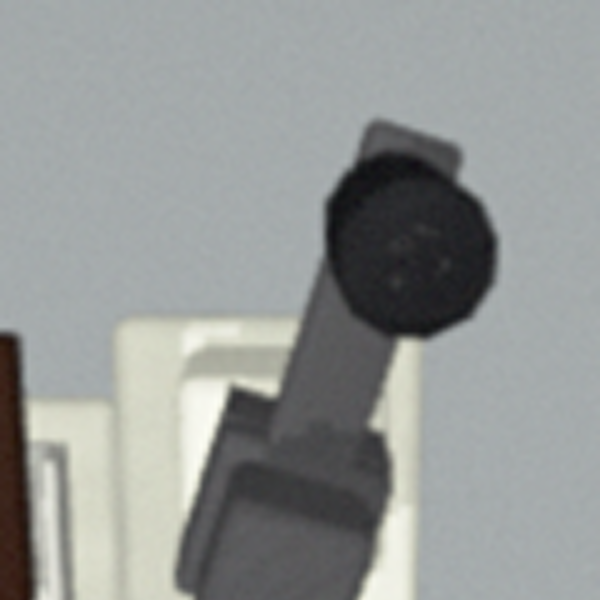

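The crop shows the crank arm about 16° off the stand's axis. First I will move the knocked bar back to its lane.

Emit:
step_arm(plan=[[0.3,0,0,0,0,0,1],[0.2,0,0,0,0,0,1],[0.2,0,0,0,0,0,1],[0.2,0,0,0,0,0,1],[0.2,0,0,0,0,0,1],[0.2,0,0,0,0,0,1],[0.2,0,0,0,0,0,1],[0.2,0,0,0,0,0,1],[0.2,0,0,0,0,0,1],[0.2,0,0,0,0,0,1],[0.2,-1,0,0,0,0,1],[0.2,-1,0,0,0,0,0.24],[0.2,-0.18,-0.15,0,0,0,0],[0.2,0,0,1,0,0,0],[0.2,0,0,1,0,0,0],[0.2,0,0,0.5,0,0,0],[0.2,0,0,0,0,0,0]])

```text
clock: 20.3
position: [433.1, 71.3, 265.2]
tcp_rot: [0.681, 0.733, -0.002, -0.002]
wrist_force: [0.4, -0.9, 0.6]
opening: 67.9
grasp_force: 0.0
```

```bash
python3 - <<'E'
from h import *
m,im=shot("wrist","w6")
for t in rects(m,im.max(2)<90,66,2000,12000): print(t,loc(t[0]))
go(426.4,71.4,227,94.2)
E
```

```text
(array([426.8,  71.4], dtype=float32), np.float32(84.5), np.float32(51.1), 94.9, array([247., 224.])) [[-93.  100.6]]
(array([378.6, 171.8], dtype=float32), np.float32(126.9), np.float32(34.7), 165.9, array([170.,  43.])) [[-133.8  204.3]]
t 20.4 p [433.8  71.3 266.9] toolx [-0.074  0.997  0.   ] y [ 0.997  0.074 -0.002] z [-0.002  0.    -1.   ] op 68.1 gf 0.0 F [ 0.5 -1.   0.5]
psi 94.22 rz 0.0 shift(after turn) 0.02 -0.18 1.0 tilt [-2.3  0.2]
```

View pics/w6.png

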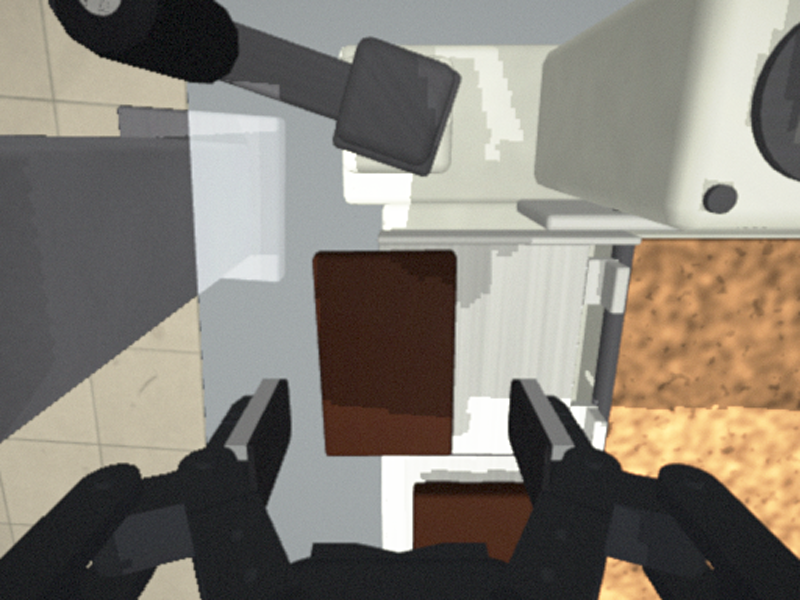

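The picture shows the bar at (388,355) between the fingers with nothing in the way.

Emit:
step_arm(newtons=40, plan=[[0.2,0.02,-0.15,0.4,0,0,0],[0.2,0,0,0.4,0,0,0],[0.2,0,0,0.25,0,0,0],[0.2,0,0,0,0,0,0],[0.9,0,0,0,0,0,0],[0.9,0,0,0,0,0,0],[0.9,0,0,0,0,0,0],[0.9,0,0,0,0,0,0],[0.9,0,0,0,0,0,0],[0.9,0,0,-0.3,0,0,0],[0.9,0,0,-0.3,0,0,0],[0.9,0,0,0,0,0,0]])

```text
clock: 21.55
position: [428.7, 71.5, 251.1]
tcp_rot: [0.681, 0.733, 0.001, 0.001]
wrist_force: [-0.4, -0.4, -0.6]
opening: 50.8
grasp_force: 42.5
```

```bash
python3 - <<'E'
from h import *
m,im=shot("wrist")
go(*S(-56,94),227,94.2)
c=max([t for t in rects(m,im.max(2)<90,66+25,1000,30000)],key=lambda t:t[1]); print(c,loc(c[0]))
E
```

```text
t 21.6 p [428.4  71.5 250.2] toolx [-0.074  0.997 -0.   ] y [0.997 0.074 0.002] z [ 0.002 -0.    -1.   ] op 50.7 gf 42.5 F [-0.   0.2 -0.2]
psi 94.23 rz 0.0 shift(after turn) -0.17 0.88 0.58 tilt [ 2.2 -0. ]
(array([430.6,  56.6], dtype=float32), np.float32(278.3), np.float32(114.9), 4.1, array([255., 314.])) [[-90.3  85.6]]
```

Emit:
step_arm(newtons=40, plan=[[0.9,-0.1,0.45,0,0,0,0],[0.9,-0.07,0.43,0,0,0,0],[0.9,0,0,0.4,0,0,0],[0.9,0,0,0.2,0,0,0],[0.9,0,0,0,0,0,0],[0.2,0,0,0,0,0,0],[0.2,0,0,0,0,0,0],[0.2,0,0,0,0,0,0],[0.2,0,0,-0.6,0,0,0],[0.2,0,0,-1,0,0,0],[0.2,0,0,-1,0,0,0],[0.4,0.8,-0.2,0,0,0,0],[0.5,0.8,-0.3,0,0,0,0],[0.5,0.75,-0.32,0,0,0,0],[0.5,0,0,0,0,0,-1],[0.5,0,0,0,0,0,-1],[0.5,0,0,0,0,0,-1],[0.5,0,0,0,0,0,-1],[0.5,0,0,0,0,0,-1]])

```text
clock: 23.5
position: [423.8, 158.7, 329.2]
tcp_rot: [0.386, 0.922, -0.0, -0.0]
wrist_force: [-0.1, -0.7, 0.0]
opening: 42.5
grasp_force: 0.0
```

Emit:
step_arm(plan=[[0.5,0,0,0,0,0,-1],[0.5,0,0,0,0,0,-1],[0.5,0,0,0,0,0,-1],[0.5,0,0,0,0,0,-1],[0.5,0,0,0,0,0,-0.22],[0.5,0,0,0,0,0,0],[0.5,0,0,0,0,0,0]])

```text
clock: 24.2
position: [423.9, 158.6, 329.3]
tcp_rot: [0.105, 0.994, -0.0, -0.0]
wrist_force: [-0.8, 0.6, -0.1]
opening: 42.8
grasp_force: 0.0
```

```bash
python3 - <<'E'
from h import *
go(424.6,159,262,168)
m,im=shot("wrist","w7")
for t in rects(m,im.max(2)<90,66,2000,9000): print(t,loc(t[0]))
E
```

```text
t 24.2 p [423.9 158.6 329.3] toolx [-0.978  0.209  0.   ] y [ 0.209  0.978 -0.   ] z [-0. -0. -1.] op 42.8 gf 0.0 F [-0.8  0.6 -0.1]
psi 167.92 rz -0.01 shift(after turn) -0.01 0.01 1.68 tilt [-0.2 -0.1]
```

View pics/w7.png

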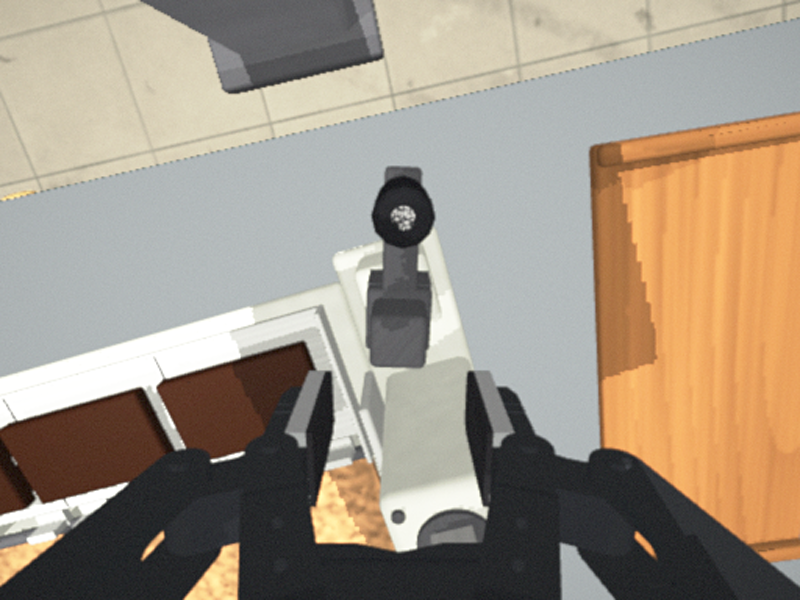

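The picture shows the crank aligned with the tool, its head at (400,335) symmetric between the fingers, and the bars back in their lanes.

Emit:
step_arm(newtons=60, plan=[[0.5,0,0,0.8,0,0,0],[0.5,0,0,0.6,0,0,0],[0.5,0,0,0.28,0,0,0],[0.5,0,0,0,0,0,0],[1,0,0,0,0,0,0],[1,0,0,0,0,0,0],[1,0,0,0,0,0,0],[1,0,0,0,0,0,0]])

```text
clock: 25.05
position: [424.4, 158.7, 263.2]
tcp_rot: [0.105, 0.995, 0.0, 0.001]
wrist_force: [0.4, -1.1, 6.0]
opening: 22.7
grasp_force: 59.7
```

```bash
python3 - <<'E'
from h import *
go(*S(0,187),385,184.2)
E
```

```text
t 25.1 p [424.4 158.7 263.2] toolx [-0.978  0.208 -0.002] y [0.208 0.978 0.001] z [ 0.002  0.    -1.   ] op 22.7 gf 59.7 F [ 0.4 -1.1  6. ]
psi 167.99 rz -2.03 shift(after turn) -2.23 -0.02 -3.04 tilt [2.3 0.4]
```

Emit:
step_arm(newtons=60, plan=[[1,0,0,-0.3,0,0,0],[1,0,0,-0.8,0,0,0],[1,0,0,-1,0,0,0],[1,0,0,-0.9,0,0,0],[1,0,0,-0.1,0,0,-1],[1,0,0,0,0,0,-1.0],[1,0,0,0,0,0,-0.03],[1,0,0,0,0,0,0]])

```text
clock: 25.85
position: [423.8, 158.6, 386.1]
tcp_rot: [-0.035, 0.999, -0.0, -0.0]
wrist_force: [0.1, 0.2, -2.5]
opening: 22.9
grasp_force: 59.0
```

```bash
python3 - <<'E'
from h import *
go(*S(0,187),385,184.2)
m,im=shot("wrist","w8"); cv2.imwrite("pics/w8c.png",cv2.resize(im[150:350,150:360],None,fx=2.8,fy=2.8,interpolation=cv2.INTER_CUBIC))
E
```

```text
t 25.9 p [423.8 158.6 386.1] toolx [-0.998 -0.07   0.   ] y [-0.07   0.998 -0.   ] z [-0. -0. -1.] op 22.9 gf 59.0 F [ 0.1  0.2 -2.5]
psi -175.99 rz -0.02 shift(after turn) -2.24 -0.02 0.03 tilt [-0.4 -0.1]
```

View pics/w8c.png

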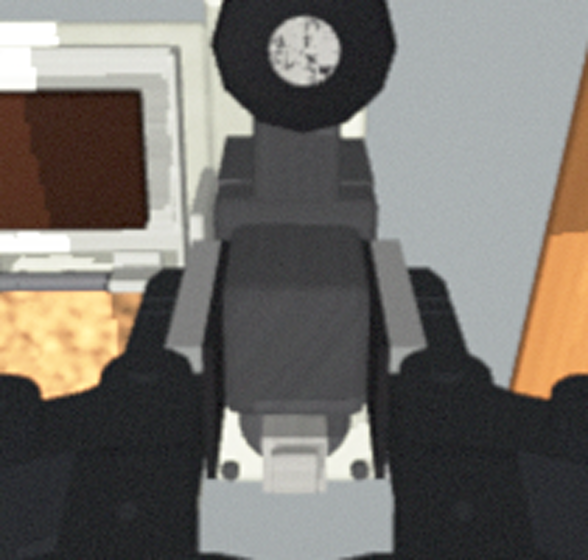

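The crop shows the crank held square. The grip's pin top is at crop (305,50), and the top of the head spans crop rows 287–410 and columns 222–370. The shaft end is behind it at (295,465).

```bash
python3 - <<'E'
from h import *
m=r.camera_model("wrist"); o,Rm=st(); t=lambda uv,z: ((back(m,np.array(uv)/2.8+150,z)-o["position"])@Rm).round(1)
print("grip",t([(305,50)],258),"head near/far",t([(296,287),(296,410)],236),"head L/R at near",t([(222,290),(371,290)],236))
b=lambda uv,z: loc(back(m,np.array(uv)/2.8+150,z))
print("shaft foot/tip loc",b([(295,487)],157),b([(268,490),(322,490)],157),"grip knob holes",b([(230,469),(359,469)],130))
E
```

```text
t 25.9 p [423.9 158.6 386. ] toolx [-0.998 -0.07   0.001] y [-0.07   0.998 -0.   ] z [-0.001 -0.    -1.   ] op 23.1 gf 59.0 F [-0.7 -0.3 -1.5]
grip [[ 55.    2.2 128. ]] head near/far [[ 12.3   1.2 150. ]
 [ -9.9   1.3 150. ]] head L/R at near [[ 11.8 -10.1 150. ]
 [ 11.8  12.8 150. ]]
shaft foot/tip loc [[  3.5 188.7]] [[  4.5 181.2]
 [  4.5 196.1]] grip knob holes [[ 19.9 168.4]
 [ 20.  208.6]]
```

Emit:
step_arm(newtons=60, plan=[[1,-0.8,0,0,0,0,-0.02],[1,-0.8,0,0,0,0,0],[1,-0.5,0,0,0,0,0],[1,-0.15,-0.01,0,0,0,0],[1,0,0,0,0,0,0],[1,0,0,0.3,0,0,0],[1,0,0,0.15,0,0,0],[1,0,0,0.1,0,0,0],[1,0,0,0,0,0,0]])

```text
clock: 26.8
position: [513.2, 165.0, 363.6]
tcp_rot: [-0.038, 0.999, -0.0, -0.0]
wrist_force: [-0.1, -0.3, -1.8]
opening: 23.0
grasp_force: 58.9
```

```bash
python3 - <<'E'
from h import *
go(*S(0.5,187),346,184.2)
E
```

```text
t 26.8 p [513.2 165.  363.6] toolx [-0.997 -0.077  0.001] y [-0.077  0.997 -0.   ] z [-0.001 -0.    -1.   ] op 23.0 gf 58.9 F [-0.1 -0.3 -1.8]
psi -175.61 rz 0.02 shift(after turn) -0.01 -0.02 0.44 tilt [-1.  -0.2]
```

Emit:
step_arm(newtons=60, plan=[[1,0,-0.01,0.15,0,0,0],[1,0,0,0.15,0,0,0],[1,0,0,0.13,0,0,0],[1,0,0,0,0,0,0]])

```text
clock: 27.2
position: [513.7, 164.6, 346.0]
tcp_rot: [-0.038, 0.999, -0.0, -0.001]
wrist_force: [-2.0, 0.2, -3.7]
opening: 23.0
grasp_force: 58.8
```

Emit:
step_arm(newtons=50, plan=[[0.5,0,0,0,0,0,0],[0.5,0,0,0,0,0,0],[0.5,0,0,-0.5,0,0,0],[0.5,0,0,-1,0,0,0],[0.5,0.7,0,0,0,0,0],[0.5,0.67,0,0,0,0,0],[0.5,0,0,0,0,0,0],[0.5,0,0,0.8,0,0,0],[0.5,0,0,0.4,0,0,0],[0.5,0,0,0.18,0,0,0],[0.5,0,0,0,0,0,0],[1,0,0,0,0,0,0],[1,0,0,0,0,0,0],[1,0,0,0,0,0,0],[1,0,0,0,0,0,0]])

```text
clock: 28.7
position: [459.4, 160.5, 352.5]
tcp_rot: [-0.038, 0.999, 0.0, 0.001]
wrist_force: [0.8, -0.2, 3.1]
opening: 20.8
grasp_force: 48.8
```

```bash
python3 - <<'E'
from h import *
go(458.4,160.4,350,184.4)
E
```

```text
t 28.7 p [459.4 160.5 352.5] toolx [-0.997 -0.077 -0.002] y [-0.077  0.997  0.   ] z [ 0.002  0.    -1.   ] op 20.8 gf 48.8 F [ 0.8 -0.2  3.1]
psi -175.61 rz -0.0 shift(after turn) 0.03 0.0 0.06 tilt [1.5 0.2]
```

Emit:
step_arm(newtons=50, plan=[[1,-0.067,0.425,0,0,0,0],[1,-0.195,0.383,0,0,0,0],[1,-0.304,0.304,0,0,0,0],[1,-0.383,0.195,0,0,0,0],[1,-0.425,0.067,0,0,0,0]])

```text
clock: 29.2
position: [509.8, 220.2, 352.7]
tcp_rot: [-0.039, 0.999, -0.0, 0.0]
wrist_force: [-2.2, -5.6, 6.0]
opening: 20.7
grasp_force: 49.7
```

```bash
python3 - <<'E'
from h import *
o,Rm=st(); a=np.radians(184.4); X=np.array([np.cos(a),np.sin(a)]);Y=np.array([np.sin(a),-np.cos(a)])
d=o["position"][:2]-[513.2,164.6]; print("tool rel to shaft",(X@d).round(1),(Y@d).round(1))
E
```

```text
t 29.2 p [509.8 220.2 352.7] toolx [-0.997 -0.078 -0.001] y [-0.078  0.997 -0.   ] z [ 0.001 -0.    -1.   ] op 20.7 gf 49.7 F [-2.2 -5.6  6. ]
tool rel to shaft -0.8 55.7
```

Emit:
step_arm(plan=[[1,-0.425,-0.067,0,0,0,0],[1,-0.383,-0.195,0,0,0,0],[1,-0.304,-0.304,0,0,0,0],[1,-0.195,-0.383,0,0,0,0],[1,-0.067,-0.425,0,0,0,0],[1,0.067,-0.425,0,0,0,0],[1,0.195,-0.383,0,0,0,0],[1,0.304,-0.304,0,0,0,0],[1,0.383,-0.195,0,0,0,0],[1,0.425,-0.067,0,0,0,0],[1,0.425,0.067,0,0,0,0],[1,0.383,0.195,0,0,0,0],[1,0.304,0.304,0,0,0,0],[1,0.195,0.383,0,0,0,0],[1,0.067,0.425,0,0,0,0]])

```text
clock: 30.7
position: [458.3, 160.7, 352.5]
tcp_rot: [-0.038, 0.999, -0.0, 0.0]
wrist_force: [4.9, -2.5, -0.7]
opening: 20.6
grasp_force: 49.2
```

```bash
cat >>h.py <<'E'
def rel():
    o,Rm=st(); a=np.radians(184.4); X=np.array([np.cos(a),np.sin(a)]);Y=np.array([np.sin(a),-np.cos(a)])
    d=o["position"][:2]-[513.2,164.6]; print("tool rel to shaft",(X@d).round(1),(Y@d).round(1))
E
python3 - <<'E'
from h import *
rel(); m,im=shot("top","t1"); cv2.imwrite("pics/t1c.png",cv2.resize(im[120:240,110:350],None,fx=3,fy=3,interpolation=cv2.INTER_CUBIC))
E
```

```text
t 30.7 p [458.3 160.7 352.5] toolx [-0.997 -0.076 -0.001] y [-0.076  0.997 -0.001] z [ 0.001 -0.001 -1.   ] op 20.6 gf 49.2 F [ 4.9 -2.5 -0.7]
tool rel to shaft 55.0 0.3
```

View pics/t1c.png

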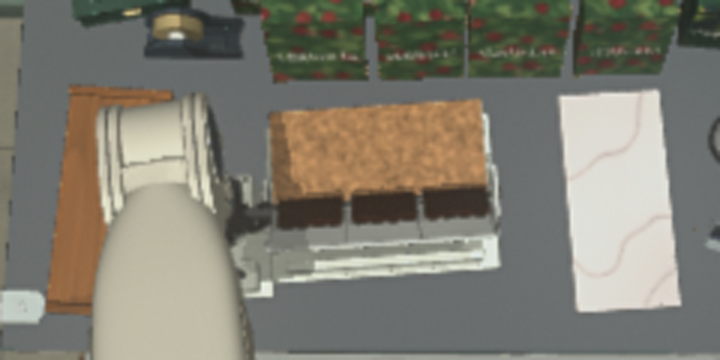

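The picture shows the tray at about 45° with all three bars against the ledge in their lanes.

Emit:
step_arm(plan=[[1,-0.067,0.425,0,0,0,0],[1,-0.195,0.383,0,0,0,0],[1,-0.304,0.304,0,0,0,0],[1,-0.383,0.195,0,0,0,0],[1,-0.425,0.067,0,0,0,0],[1,-0.425,-0.067,0,0,0,0],[1,-0.383,-0.195,0,0,0,0],[1,-0.304,-0.304,0,0,0,0],[1,-0.195,-0.383,0,0,0,0],[1,-0.067,-0.425,0,0,0,0],[1,0.067,-0.425,0,0,0,0],[1,0.195,-0.383,0,0,0,0],[1,0.304,-0.304,0,0,0,0],[1,0.383,-0.195,0,0,0,0],[1,0.425,-0.067,0,0,0,0],[1,0.425,0.067,0,0,0,0],[1,0.383,0.195,0,0,0,0],[1,0.304,0.304,0,0,0,0],[1,0.195,0.383,0,0,0,0],[1,0.067,0.425,0,0,0,0]])

```text
clock: 32.75
position: [458.5, 160.5, 352.4]
tcp_rot: [-0.038, 0.999, -0.0, 0.0]
wrist_force: [3.7, -2.1, 2.7]
opening: 21.5
grasp_force: 49.5
```

```bash
python3 - <<'E'
from h import *
rel()
E
```

```text
t 32.8 p [458.5 160.5 352.4] toolx [-0.997 -0.076 -0.   ] y [-0.076  0.997 -0.001] z [ 0.    -0.001 -1.   ] op 21.5 gf 49.5 F [ 3.7 -2.1  2.7]
tool rel to shaft 54.9 0.1
```

Emit:
step_arm(plan=[[1,-0.067,0.425,0,0,0,0],[1,-0.195,0.383,0,0,0,0],[1,-0.304,0.304,0,0,0,0],[1,-0.383,0.195,0,0,0,0],[1,-0.425,0.067,0,0,0,0],[1,-0.425,-0.067,0,0,0,0],[1,-0.383,-0.195,0,0,0,0],[1,-0.304,-0.304,0,0,0,0],[1,-0.098,-0.192,0,0,0,0],[1,-0.097,-0.191,0,0,0,0],[1,-0.034,-0.213,0,0,0,0],[1,-0.033,-0.212,0,0,0,0],[1,0.033,-0.212,0,0,0,0],[1,0.034,-0.213,0,0,0,0],[1,0.097,-0.191,0,0,0,0],[1,0.098,-0.192,0,0,0,0],[1,0.152,-0.152,0,0,0,0],[1,0.152,-0.152,0,0,0,0],[1,0.192,-0.098,0,0,0,0],[1,0.191,-0.097,0,0,0,0]])

```text
clock: 34.75
position: [535.8, 113.6, 352.9]
tcp_rot: [-0.038, 0.999, 0.0, 0.002]
wrist_force: [0.8, 1.1, 8.6]
opening: 20.6
grasp_force: 50.3
```

Emit:
step_arm(plan=[[1,0.425,-0.067,0,0,0,0],[1,0.425,0.067,0,0,0,0],[1,0.383,0.195,0,0,0,0],[1,0.304,0.304,0,0,0,0],[1,0.195,0.383,0,0,0,0],[1,0.067,0.425,0,0,0,0],[1,0,0.08,0,0,0,0],[1,0,0,0,0,0,0]])

```text
clock: 35.55
position: [458.7, 164.3, 352.2]
tcp_rot: [-0.039, 0.999, 0.0, -0.0]
wrist_force: [-5.9, -0.0, 8.8]
opening: 20.8
grasp_force: 50.2
```

```bash
python3 - <<'E'
from h import *
rel()
m,im=shot("top","t2")
b=np.zeros(im.shape[:2],bool); b[130:225,190:290]=1
for t in rects(m,b&(im.max(2)<75),63,1000,14000): print(t,loc(t[0]))
E
```

```text
t 35.5 p [458.7 164.3 352.2] toolx [-0.997 -0.078  0.001] y [-0.078  0.997  0.001] z [-0.001  0.    -1.   ] op 20.8 gf 50.2 F [-5.9 -0.   8.8]
tool rel to shaft 54.3 3.9
(array([ 742.4, -162.1], dtype=float32), np.float32(87.8), np.float32(34.6), 113.6, array([271., 133.])) [[ 204.8 -155.2]]
(array([735.4,  83.8], dtype=float32), np.float32(96.2), np.float32(29.3), 90.5, array([208., 133.])) [[215.6  90.6]]
```

Emit:
step_arm(plan=[[1,-0.01,0.1,0,0,0,0],[1,0,0,0,0,0,0]])

```text
clock: 35.8
position: [458.9, 167.9, 352.2]
tcp_rot: [-0.039, 0.999, 0.0, -0.0]
wrist_force: [-6.3, 0.4, 9.8]
opening: 20.7
grasp_force: 50.3
```

```bash
python3 - <<'E'
from h import *
rel()
im=cv2.imread("pics/t2.png"); cv2.imwrite("pics/t2c.png",im[180:380,250:500])
E
```

```text
t 35.8 p [458.9 167.9 352.2] toolx [-0.997 -0.077  0.001] y [-0.077  0.997  0.   ] z [-0.001  0.    -1.   ] op 20.7 gf 50.3 F [-6.3  0.4  9.8]
tool rel to shaft 53.9 7.4
```

View pics/t2c.png

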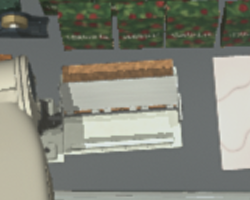

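The picture shows the tray over the cork. I will press a little further to reach the stop.

Emit:
step_arm(plan=[[1,-0.02,0.1,0,0,0,0],[1,0,0,0,0,0,0]])

```text
clock: 36.0
position: [459.3, 171.5, 352.2]
tcp_rot: [-0.038, 0.999, -0.001, -0.001]
wrist_force: [-8.3, -4.4, 11.9]
opening: 21.1
grasp_force: 50.8
```

```bash
python3 - <<'E'
from h import *
rel()
E
```

```text
t 36.0 p [459.3 171.5 352.2] toolx [-0.997 -0.077  0.001] y [-0.077  0.997 -0.002] z [-0.001 -0.002 -1.   ] op 21.1 gf 50.8 F [-8.3 -4.4 11.9]
tool rel to shaft 53.3 11.0
```

Emit:
step_arm(plan=[[1,0.03,-0.28,0,0,0,0],[1,-0.067,-0.425,0,0,0,0],[1,-0.195,-0.383,0,0,0,0],[1,-0.304,-0.304,0,0,0,0],[1,-0.383,-0.195,0,0,0,0],[1,-0.425,-0.067,0,0,0,0],[1,-0.425,0.067,0,0,0,0],[1,-0.383,0.195,0,0,0,0],[1,-0.304,0.304,0,0,0,0],[1,-0.195,0.383,0,0,0,0],[1,-0.067,0.425,0,0,0,0],[1,0.067,0.425,0,0,0,0],[1,0.195,0.383,0,0,0,0],[1,0.304,0.304,0,0,0,0],[1,0.383,0.195,0,0,0,0],[1,0.425,0.067,0,0,0,0],[1,0.425,-0.067,0,0,0,0],[1,0.383,-0.195,0,0,0,0],[1,0.304,-0.304,0,0,0,0],[1,0.195,-0.383,0,0,0,0]])

```text
clock: 38.0
position: [460.3, 177.8, 352.8]
tcp_rot: [-0.039, 0.999, 0.001, 0.001]
wrist_force: [2.4, 0.3, 6.5]
opening: 20.7
grasp_force: 50.0
```

```bash
python3 - <<'E'
from h import *
rel()
m,im=shot("top","t3")
b=np.zeros(im.shape[:2],bool); b[140:215,190:290]=1
for t in rects(m,b&(im.max(2)<75),63,1000,14000): print(t,loc(t[0]))
E
```

```text
t 38.0 p [460.3 177.8 352.8] toolx [-0.997 -0.078 -0.002] y [-0.078  0.997  0.002] z [ 0.002  0.002 -1.   ] op 20.7 gf 50.0 F [2.4 0.3 6.5]
tool rel to shaft 51.7 17.3
(array([563.8,  69.5], dtype=float32), np.float32(82.7), np.float32(38.5), 94.1, array([213., 175.])) [[43.5 88.8]]
(array([571.1, -25.6], dtype=float32), np.float32(79.7), np.float32(39.1), 94.0, array([237., 174.])) [[43.8 -6.6]]
(array([ 577.1, -116.5], dtype=float32), np.float32(80.8), np.float32(37.7), 94.3, array([260., 172.])) [[ 43.2 -97.7]]
(array([697. , -76.9], dtype=float32), np.float32(104.0), np.float32(25.0), 90.5, array([251., 143.])) [[165.7 -66.9]]
```

Emit:
step_arm(plan=[[1,0.067,-0.425,0,0,0,0],[1,-0.067,-0.425,0,0,0,0],[1,-0.195,-0.383,0,0,0,0],[1,-0.304,-0.304,0,0,0,0],[1,-0.383,-0.195,0,0,0,0],[1,-0.425,-0.067,0,0,0,0],[1,-0.425,0.067,0,0,0,0],[1,-0.383,0.195,0,0,0,0],[1,-0.304,0.304,0,0,0,0],[1,-0.195,0.383,0,0,0,0],[1,-0.067,0.425,0,0,0,0],[1,0.067,0.425,0,0,0,0],[1,0.195,0.383,0,0,0,0],[1,0.304,0.304,0,0,0,0],[1,0.383,0.195,0,0,0,0],[1,0.425,0.067,0,0,0,0],[1,0.425,-0.067,0,0,0,0],[1,0.383,-0.195,0,0,0,0],[1,0.304,-0.304,0,0,0,0],[1,0.195,-0.383,0,0,0,0]])

```text
clock: 40.05
position: [460.4, 177.8, 352.7]
tcp_rot: [-0.039, 0.999, 0.001, 0.001]
wrist_force: [2.9, 0.7, 6.6]
opening: 20.6
grasp_force: 50.0
```

```bash
python3 - <<'E'
from h import *
rel()
E
```

```text
t 40.0 p [460.4 177.8 352.7] toolx [-0.997 -0.078 -0.002] y [-0.078  0.997  0.002] z [ 0.002  0.002 -1.   ] op 20.6 gf 50.0 F [2.9 0.7 6.6]
tool rel to shaft 51.7 17.2
```

Emit:
step_arm(plan=[[1,0.067,-0.425,0,0,0,0],[1,-0.067,-0.425,0,0,0,0],[1,-0.195,-0.383,0,0,0,0],[1,-0.304,-0.304,0,0,0,0],[1,-0.383,-0.195,0,0,0,0],[1,-0.425,-0.067,0,0,0,0],[1,-0.425,0.067,0,0,0,0],[1,-0.383,0.195,0,0,0,0],[1,-0.304,0.304,0,0,0,0],[1,-0.195,0.383,0,0,0,0],[1,-0.067,0.425,0,0,0,0],[1,0.067,0.425,0,0,0,0],[1,0.195,0.383,0,0,0,0],[1,0.304,0.304,0,0,0,0],[1,0.383,0.195,0,0,0,0],[1,0.425,0.067,0,0,0,0],[1,0.425,-0.067,0,0,0,0],[1,0.383,-0.195,0,0,0,0],[1,0.304,-0.304,0,0,0,0],[1,0.195,-0.383,0,0,0,0]])

```text
clock: 42.05
position: [460.3, 177.8, 352.7]
tcp_rot: [-0.039, 0.999, 0.001, 0.001]
wrist_force: [2.4, 2.0, 5.3]
opening: 20.6
grasp_force: 50.0
```

Emit:
step_arm(plan=[[1,0.067,-0.425,0,0,0,0],[1,0,-0.05,0,0,0,0],[1,0,0,0,0,0,0]])

```text
clock: 42.35
position: [459.5, 157.9, 352.7]
tcp_rot: [-0.038, 0.999, 0.0, 0.0]
wrist_force: [-5.3, -1.1, 11.8]
opening: 20.9
grasp_force: 50.3
```

```bash
python3 - <<'E'
from h import *
rel()
E
```

```text
t 42.4 p [459.5 157.9 352.7] toolx [-0.997 -0.076 -0.001] y [-0.076  0.997  0.001] z [ 0.001  0.001 -1.   ] op 20.9 gf 50.3 F [-5.3 -1.1 11.8]
tool rel to shaft 54.0 -2.6
```

Emit:
step_arm(plan=[[1,-0.005,-0.1,0,0,0,0],[1,0,0,0,0,0,0]])

```text
clock: 42.55
position: [460.1, 154.2, 352.6]
tcp_rot: [-0.038, 0.999, 0.0, 0.0]
wrist_force: [-5.3, -0.3, 11.5]
opening: 20.7
grasp_force: 50.5
```

Emit:
step_arm(plan=[[1,-0.01,-0.08,0,0,0,0],[1,0,0,0,0,0,0]])

```text
clock: 42.75
position: [460.8, 151.2, 352.6]
tcp_rot: [-0.038, 0.999, 0.001, 0.0]
wrist_force: [-4.7, 0.4, 13.0]
opening: 20.7
grasp_force: 50.5
```

```bash
python3 - <<'E'
from h import *
rel()
E
```

```text
t 42.8 p [460.8 151.2 352.6] toolx [-0.997 -0.077 -0.001] y [-0.077  0.997  0.001] z [ 0.001  0.001 -1.   ] op 20.7 gf 50.5 F [-4.7  0.4 13. ]
tool rel to shaft 53.3 -9.3
```

Emit:
step_arm(plan=[[1,-0.015,-0.08,0,0,0,0],[1,0,0,0,0,0,0]])

```text
clock: 42.95
position: [461.4, 148.7, 352.6]
tcp_rot: [-0.039, 0.999, 0.002, 0.0]
wrist_force: [-6.1, 5.6, 11.5]
opening: 20.7
grasp_force: 50.5
```

Emit:
step_arm(plan=[[1,-0.02,-0.08,0,0,0,0],[1,0,0,0,0,0,0]])

```text
clock: 43.15
position: [462.2, 146.2, 352.6]
tcp_rot: [-0.039, 0.999, 0.003, -0.0]
wrist_force: [-8.2, 11.5, 13.1]
opening: 20.9
grasp_force: 51.1
```

Emit:
step_arm(plan=[[1,0.02,0.15,0,0,0,0],[1,0.02,0.15,0,0,0,0],[1,0,0,0,0,0,0]])

```text
clock: 43.45
position: [460.1, 157.3, 352.6]
tcp_rot: [-0.039, 0.999, 0.0, 0.001]
wrist_force: [-4.2, -0.6, 10.7]
opening: 20.6
grasp_force: 50.5
```

```bash
python3 - <<'E'
from h import *
rel()
E
```

```text
t 43.5 p [460.1 157.3 352.6] toolx [-0.997 -0.077 -0.001] y [-0.077  0.997  0.   ] z [ 0.001  0.001 -1.   ] op 20.6 gf 50.5 F [-4.2 -0.6 10.7]
tool rel to shaft 53.5 -3.2
```

Emit:
step_arm(plan=[[0.5,0,0,0,0,0,0],[0.5,0,0,0,0,0,0],[0.5,0,0,-0.5,0,0,0],[0.5,0,0,-1,0,0,0],[0.4,-0.4,-1,-0.2,0,0,0],[0.3,-0.4,-1,0,0,0,0],[0.27,-0.4,-1,0,0,0,-1],[0.27,-0.4,-1,0,0,0,0],[0.27,0,0,0,0,0,-1],[0.27,0,0,0,0,0,-1],[0.27,0,0,0,0,0,-1],[0.27,0,0,0,0,0,-1],[0.27,0,0,0,0,0,-1],[0.27,0,0,0,0,0,-1],[0.27,0,0,0,0,0,-1],[0.27,0,0,0,0,0,-1],[0.27,0,0,0,0,0,-1],[0.27,0,0,0,0,0,-1],[0.27,0,0,0,0,0,-0.2],[0.27,0,0,0,0,0,0]])

```text
clock: 45.45
position: [541.3, 5.1, 419.4]
tcp_rot: [0.73, -0.683, -0.0, 0.0]
wrist_force: [0.1, -0.3, 0.3]
opening: 62.4
grasp_force: 0.0
```

```bash
python3 - <<'E'
from h import *
go(571,-70,400,274.2)
m,im=shot("wrist")
for z in (63,):
  for t in rects(m,im.max(2)<90,z,2500,7000): print(t,loc(t[0]))
E
```

```text
t 45.5 p [541.3   5.1 419.4] toolx [ 0.067 -0.998 -0.   ] y [-0.998 -0.067  0.001] z [-0.001  0.    -1.   ] op 62.4 gf 0.0 F [ 0.1 -0.3  0.3]
psi -86.15 rz -0.04 shift(after turn) 1.93 -0.6 0.49 tilt [-0.6  0.2]
(array([561.2,  68.6], dtype=float32), np.float32(84.6), np.float32(51.2), 94.2, array([233., 219.])) [[40.8 88.1]]
(array([569.6, -22.6], dtype=float32), np.float32(80.8), np.float32(49.9), 93.8, array([229., 136.])) [[42.6 -3.5]]
(array([ 575.3, -110.6], dtype=float32), np.float32(76.6), np.float32(49.9), 93.8, array([227.,  43.])) [[ 41.9 -91.7]]
```

```bash
python3 - <<'E'
from h import *
go(561.4,68.4,222,274.2)
B=np.array([528.9,338.7]); a=np.radians(-2.6); print("board spots",[ (B+k*np.array([np.cos(a),np.sin(a)])).round(1) for k in(88,0,-88)])
E
```

```text
t 45.5 p [541.2   5.1 419.5] toolx [ 0.066 -0.998 -0.   ] y [-0.998 -0.066  0.   ] z [-0.  0. -1.] op 62.1 gf 0.0 F [0.1 0.2 0.2]
psi -86.2 rz -0.05 shift(after turn) -1.54 -0.62 4.94 tilt [-0.4  0.1]
board spots [array([616.8, 334.7]), array([528.9, 338.7]), array([441. , 342.7])]
```

Emit:
step_arm(newtons=40, plan=[[0.25,-0.8,-0.3,0,0,0,-0.05],[0.25,-0.74,-0.32,0,0,0,0],[0.25,0,0,1,0,0,0],[0.25,0,0,1,0,0,0],[0.25,0,0,1,0,0,0],[0.25,0,0,0.9,0,0,0],[0.25,0,0,0.6,0,0,0],[0.25,0,0,0.44,0,0,0],[0.25,0,0,0,0,0,0],[0.9,0,0,0,0,0,0],[0.9,0,0,0,0,0,0],[0.9,0,0,0,0,0,0],[0.9,0,0,0,0,0,0],[0.9,0,0,0,0,0,0]])

```text
clock: 46.9
position: [561.5, 68.5, 222.8]
tcp_rot: [0.734, -0.68, 0.0, -0.0]
wrist_force: [0.0, 0.1, 2.9]
opening: 50.6
grasp_force: 43.3
```

```bash
python3 - <<'E'
from h import *
go(616.8,334.7,190,267.4)
E
```

```text
t 46.9 p [561.5  68.5 222.8] toolx [ 0.076 -0.997  0.   ] y [-0.997 -0.076 -0.001] z [ 0.001  0.    -1.   ] op 50.6 gf 43.3 F [0.  0.1 2.9]
psi -85.62 rz 0.87 shift(after turn) -6.71 -1.08 0.82 tilt [0.9 0. ]
```

Emit:
step_arm(plan=[[0.9,0,0,-0.5,0,0,0],[0.9,0,0,-1,0,0,0],[0.9,0,0,-1,0,0,0],[0.9,0,0,-1,0,0,0],[0.9,0,0,-1,0,0,0.87],[0.9,-0.9,-0.3,0,0,0,0],[0.9,-0.9,-0.3,0,0,0,0],[0.9,-0.9,-0.3,0,0,0,0],[0.9,-0.9,-0.18,0,0,0,0],[0.9,-0.9,0,0,0,0,0],[0.9,-0.9,0,0,0,0,0],[0.9,-0.9,0,0,0,0,0],[0.9,-0.41,0,0.5,0,0,0],[0.9,0,0,1,0,0,0],[0.9,0,0,0,0,0,0],[0.9,0,0,0,0,0,0]])

```text
clock: 48.5
position: [616.5, 334.5, 342.4]
tcp_rot: [-0.691, 0.723, 0.0, -0.001]
wrist_force: [-0.3, 0.3, -0.5]
opening: 50.5
grasp_force: 42.9
```

```bash
python3 - <<'E'
from h import *
go(616.8,334.7,190,267.4)
m,im=shot("wrist","w9")
m,im=shot("scene"); cv2.imwrite("pics/s9.png",im)
E
```

```text
t 48.5 p [616.5 334.5 342.4] toolx [-0.045 -0.999  0.001] y [-0.999  0.045  0.001] z [-0.001 -0.001 -1.   ] op 50.5 gf 42.9 F [-0.3  0.3 -0.5]
psi -92.58 rz 0.0 shift(after turn) -0.0 -0.01 3.81 tilt [-1.4 -0.6]
```

View pics/w9.png

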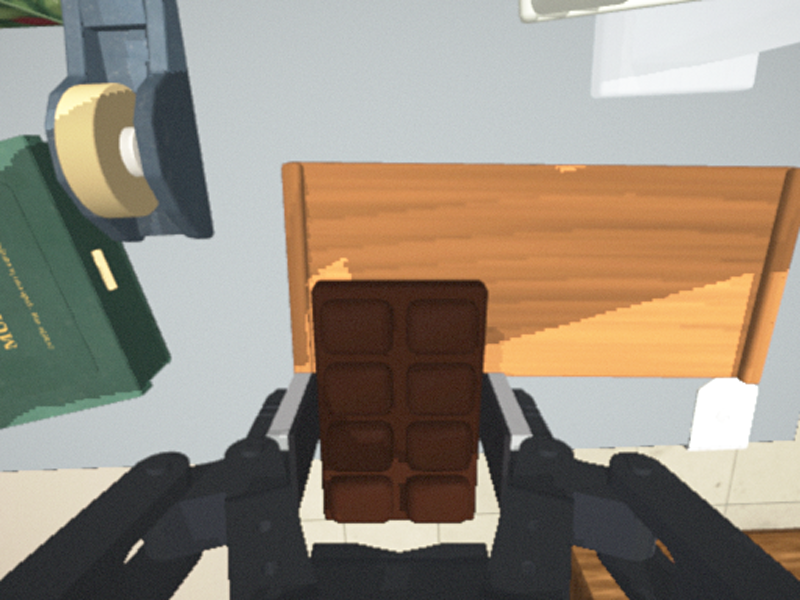

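The picture shows the held bar with its moulded face up. The board corners are at about (303,163) and (785,167) at the top, with the lower edge running from (300,374) to (745,378).

```bash
python3 - <<'E'
from h import *
m=r.camera_model("wrist"); P=back(m,np.array([(303,164),(780,168),(304,374),(742,378)])/1.5625,12); print(P.round(1))
im=cv2.resize(cv2.imread("pics/w9.png"),(512,384),interpolation=cv2.INTER_AREA); hsv=cv2.cvtColor(im,cv2.COLOR_BGR2HSV)
k=(hsv[...,1]>110)&(hsv[...,2]>95)&(hsv[...,0]<20); k[:, :170]=0; k[250:]=0
print(rects(m,k,12,5000,90000))
m,im=shot("top"); hsv=cv2.cvtColor(im,cv2.COLOR_BGR2HSV); print(loc([616.5,334.5]))
E
```

```text
[[671.5 267.8  12. ]
 [386.5 283.1  12. ]
 [685.4 406.2  12. ]
 [385.6 422.6  12. ]]
[(array([529.2, 345.6], dtype=float32), np.float32(318.9), np.float32(142.2), 176.7, array([333., 168.]))]
[[115.3 349.2]]
```

Emit:
step_arm(plan=[[0.9,-0.12,0,1,0,0,0.05],[0.9,0,0,1,0,0,0],[0.9,0,0,0.9,0,0,0],[0.9,0,0,0.6,0,0,0],[0.9,0,0,0.33,0,0,0],[0.9,0,0,0,0,0,0]])

```text
clock: 49.25
position: [617.2, 339.2, 189.1]
tcp_rot: [-0.688, 0.725, -0.0, 0.0]
wrist_force: [1.4, -0.8, -0.1]
opening: 50.6
grasp_force: 44.0
```

```bash
python3 - <<'E'
from h import *
go(616.9,339.4,189,267)
E
```

```text
t 49.2 p [617.2 339.2 189.1] toolx [-0.052 -0.999 -0.   ] y [-0.999  0.052 -0.   ] z [ 0.  0. -1.] op 50.6 gf 44.0 F [ 1.4 -0.8 -0.1]
psi -93.0 rz -0.0 shift(after turn) -0.0 0.01 0.0 tilt [0.2 0.1]
```

Emit:
step_arm(plan=[[0.25,0,0,0,0,0,0],[0.25,0,0,0,0,0,0],[0.25,0,0,0,0,0,0],[0.25,0,0,-0.5,0,0,0],[0.25,0,0,-1,0,0,0],[0.25,0,0,-1,0,0,0],[0.25,0,0,-1,0,0,0],[0.25,0.4,0,-1,0,0,0],[0.25,0.6,0,-0.8,0,0,0],[0.25,1,0,0,0,0,0],[0.25,1,0,0,0,0,0],[0.25,1,0,0,0,0,0],[0.25,1,0,0,0,0,0],[0.25,1,0.2,0,0,0,0],[0.25,1,0.2,0,0,0,0],[0.25,1,0.2,0,0,0,0],[0.25,1,0,0,0,0,0],[0.25,0.5,0,0,0,0,-0.9],[0.25,0,0,0,0,0,0],[0.25,0,0,0,0,0,0]])

```text
clock: 51.25
position: [573.0, -38.9, 401.6]
tcp_rot: [0.732, -0.682, 0.0, -0.0]
wrist_force: [-0.1, 1.1, -0.2]
opening: 64.0
grasp_force: 0.0
```

```bash
cat >>h.py <<'E'
def land(y):
    m,im=shot("wrist"); L=[t for t in rects(m,im.max(2)<90,63,2500,7000) if t[0][1]<130]
    for t in L: print(t,loc(t[0]))
    b=min(L,key=lambda t:abs(t[0][1]-y)); a=b[3]+180; go(b[0][0],b[0][1],222,a)
E
python3 - <<'E'
from h import *
land(-22)
E
```

```text
(array([569.7, -24.1], dtype=float32), np.float32(81.6), np.float32(50.8), 94.1, array([257., 183.])) [[42.5 -5. ]]
(array([343.3, -39.2], dtype=float32), np.float32(163.2), np.float32(67.4), 108.1, array([487., 173.])) [[-184.3   -3.6]]
(array([ 575.9, -113.8], dtype=float32), np.float32(80.7), np.float32(50.6), 94.0, array([258.,  90.])) [[ 42.2 -94.9]]
t 51.3 p [573.  -38.2 401.4] toolx [ 0.071 -0.997 -0.   ] y [-0.997 -0.071 -0.001] z [ 0.001  0.    -1.   ] op 63.8 gf 0.0 F [-0.2  0.7 -0.4]
psi -85.9 rz -0.0 shift(after turn) -0.36 0.06 4.49 tilt [0.7 0.2]
```

Emit:
step_arm(newtons=40, plan=[[0.25,-0.36,0.06,0.5,0,0,0],[0.25,0,0,1,0,0,0],[0.25,0,0,1,0,0,0],[0.25,0,0,1,0,0,0],[0.25,0,0,0.6,0,0,0],[0.25,0,0,0.38,0,0,0],[0.25,0,0,0,0,0,0],[0.9,0,0,0,0,0,0],[0.9,0,0,0,0,0,0],[0.9,0,0,0,0,0,0],[0.9,0,0,0,0,0,0],[0.9,0,0,0,0,0,0],[0.9,0,0,-0.5,0,0,0],[0.9,0,0,-1,0,0,0],[0.9,0,0,-1,0,0,0],[0.9,0,0,-1,0,0,0],[0.9,0,0,-1,0,0,0],[0.9,0,0,-0.2,0,0,0],[0.9,0,0,0,0,0,0]])

```text
clock: 53.2
position: [569.7, -24.6, 411.1]
tcp_rot: [0.733, -0.681, 0.001, -0.001]
wrist_force: [-0.0, -0.1, -2.1]
opening: 51.2
grasp_force: 42.8
```

```bash
python3 - <<'E'
from h import *
go(529,344,189,267)
E
```

```text
t 53.2 p [569.7 -24.6 411.1] toolx [ 0.074 -0.997  0.001] y [-0.997 -0.074 -0.003] z [ 0.003 -0.001 -1.   ] op 51.2 gf 42.8 F [-0.  -0.1 -2.1]
psi -85.78 rz 0.9 shift(after turn) -9.15 1.5 5.55 tilt [ 2.8 -0.6]
```

Emit:
step_arm(plan=[[0.9,0,0,0,0,0,0.9],[0.9,-1,0,0,0,0,0],[0.9,-1,0,0,0,0,0],[0.9,-1,0,0,0,0,0],[0.9,-1,0,0,0,0,0],[0.9,-1,0,0,0,0,0],[0.9,-1,0,0,0,0,0],[0.9,-1,0.5,0,0,0,0],[0.9,-1,0.5,0,0,0,0],[0.9,-1,0.5,0,0,0,0],[0.9,-0.15,0,1,0,0,0],[0.9,0,0,1,0,0,0],[0.9,0,0,1,0,0,0],[0.9,0,0,1,0,0,0],[0.9,0,0,0.5,0,0,0],[0.9,0,0,0,0,0,0]])

```text
clock: 54.8
position: [527.2, 343.3, 224.5]
tcp_rot: [-0.688, 0.725, 0.001, -0.004]
wrist_force: [-1.1, 0.3, -0.2]
opening: 50.5
grasp_force: 42.7
```

```bash
python3 - <<'E'
from h import *
go(529,344,189,267)
E
```

```text
t 54.8 p [527.2 343.3 224.5] toolx [-0.052 -0.999  0.004] y [-0.999  0.052  0.008] z [-0.008 -0.004 -1.   ] op 50.5 gf 42.7 F [-1.1  0.3 -0.2]
psi -92.98 rz 0.0 shift(after turn) -0.02 -0.04 0.89 tilt [-8.1 -3.9]
```

Emit:
step_arm(plan=[[0.9,-0.02,-0.04,0.5,0,0,0],[0.9,0,0,0.36,0,0,0],[0.9,0,0,0,0,0,0],[0.25,0,0,0,0,0,0],[0.25,0,0,0,0,0,0],[0.25,0,0,0,0,0,0],[0.25,0,0,-0.5,0,0,0],[0.25,0,0,-1,0,0,0],[0.25,0,0,-1,0,0,0],[0.25,0,0,-1,0,0,0],[0.25,0,0,-1,0,0,0],[0.25,0,0,-0.8,0,0,0],[0.25,1,-0.3,0,0,0,0],[0.25,1,-0.3,0,0,0,0],[0.25,1,-0.3,0,0,0,0],[0.25,1,-0.3,0,0,0,0],[0.25,1,-0.3,0,0,0,0],[0.25,1,-0.24,0,0,0,0],[0.25,1,0,0,0,0,0],[0.25,1,0,0,0,0,0]])

```text
clock: 56.8
position: [583.0, 19.9, 408.1]
tcp_rot: [-0.689, 0.725, -0.0, 0.0]
wrist_force: [0.5, 0.2, -0.2]
opening: 63.8
grasp_force: 0.0
```

Emit:
step_arm(plan=[[0.25,1,0,0,0,0,0],[0.25,1,0,0,0,0,0],[0.25,1,0,0,0,0,-0.9],[0.25,0,0,0,0,0,0],[0.25,0,0,0,0,0,0]])

```text
clock: 57.3
position: [576.8, -99.1, 407.9]
tcp_rot: [0.732, -0.682, 0.0, -0.0]
wrist_force: [-0.4, -0.2, -0.0]
opening: 64.3
grasp_force: 0.0
```

```bash
python3 - <<'E'
from h import *
land(-113)
E
```

```text
(array([ 575.9, -115.8], dtype=float32), np.float32(81.2), np.float32(50.0), 94.0, array([257., 151.])) [[ 42.1 -96.9]]
t 57.4 p [576.8 -98.2 407.9] toolx [ 0.072 -0.997 -0.   ] y [-0.997 -0.072 -0.001] z [ 0.001  0.    -1.   ] op 64.0 gf 0.0 F [-0.  -0.  -0.4]
psi -85.88 rz 0.01 shift(after turn) 0.44 0.05 4.65 tilt [0.6 0.1]
```

Emit:
step_arm(newtons=40, plan=[[0.25,0.44,0.05,0.5,0,0,0],[0.25,0,0,1,0,0,0],[0.25,0,0,1,0,0,0],[0.25,0,0,1,0,0,0],[0.25,0,0,0.7,0,0,0],[0.25,0,0,0.44,0,0,0],[0.25,0,0,0,0,0,0],[0.9,0,0,0,0,0,0],[0.9,0,0,0,0,0,0],[0.9,0,0,0,0,0,0],[0.9,0,0,0,0,0,0],[0.9,0,0,0,0,0,0],[0.9,0,0,-0.5,0,0,0],[0.9,0,0,-1,0,0,0],[0.9,0,0,-1,0,0,0],[0.9,0,0,-1,0,0,0],[0.9,0,0,-1,0,0,0],[0.9,0,0,-0.3,0,0,0.9],[0.9,0,0,0,0,0,0]])

```text
clock: 59.25
position: [576.4, -116.0, 416.1]
tcp_rot: [-0.688, 0.726, -0.002, 0.001]
wrist_force: [0.6, -0.0, -0.8]
opening: 50.6
grasp_force: 43.0
```

```bash
python3 - <<'E'
from h import *
go(441.1,348.6,189,267)
E
```

```text
t 59.2 p [ 576.4 -116.   416.1] toolx [-0.054 -0.999  0.001] y [-0.999  0.054 -0.004] z [ 0.004 -0.001 -1.   ] op 50.6 gf 43.0 F [ 0.6 -0.  -0.8]
psi -93.1 rz -0.01 shift(after turn) -11.42 3.99 5.68 tilt [ 3.9 -1.5]
```

Emit:
step_arm(plan=[[0.9,-1,0,0,0,0,0],[0.9,-1,0,0,0,0,0],[0.9,-1,0,0,0,0,0],[0.9,-1,0,0,0,0,0],[0.9,-1,0,0,0,0,0],[0.9,-1,0,0,0,0,0],[0.9,-1,0.5,0,0,0,0],[0.9,-1,0.5,0,0,0,0],[0.9,-1,0.5,0,0,0,0],[0.9,-1,0.5,0,0,0,0],[0.9,-1,0.5,0,0,0,0],[0.9,-0.42,0.7,0,0,0,0],[0.9,0,0.8,0.3,0,0,0],[0.9,0,0,1,0,0,0],[0.9,0,0,1,0,0,0],[0.9,0,0,1,0,0,0],[0.9,0,0,1,0,0,0],[0.9,0,0,0.4,0,0,0],[0.9,0,0,0,0,0,0]])

```text
clock: 61.15
position: [439.0, 347.7, 222.0]
tcp_rot: [-0.69, 0.724, 0.001, -0.003]
wrist_force: [-0.0, -0.2, -0.3]
opening: 50.9
grasp_force: 42.9
```

```bash
python3 - <<'E'
from h import *
go(441.1,348.6,189,267)
E
```

```text
t 61.1 p [439.  347.7 222. ] toolx [-0.049 -0.999  0.004] y [-0.999  0.049  0.006] z [-0.006 -0.004 -1.   ] op 50.9 gf 42.9 F [-0.  -0.2 -0.3]
psi -92.81 rz 0.02 shift(after turn) -0.03 -0.05 0.82 tilt [-6.2 -3.6]
```

Emit:
step_arm(plan=[[0.9,-0.03,-0.05,0.5,0,0,0],[0.9,0,0,0.3,0,0,0],[0.9,0,0,0,0,0,0],[0.25,0,0,0,0,0,0],[0.25,0,0,0,0,0,0],[0.25,0,0,0,0,0,0],[0.25,0,0,-0.5,0,0,0],[0.25,0,0,-1,0,0,0],[0.3,0,0,-1,0,0,0],[0.4,0,0,-1,0,0,0],[0.5,0,0,-1,0,0,0],[0.5,0,0,-1,0,0,0],[0.5,0,0,-0.5,0,0,0],[0.5,0.9,-0.4,0,0,0,0],[0.5,0.9,-0.4,0,0,0,0],[0.5,0.9,-0.4,0,0,0,0],[0.5,0.9,-0.4,0,0,0,0],[0.5,0.87,-0.45,0,0,0,0],[0.5,0,0,0,0,0,1],[0.5,0,0,0,0,0,1]])

```text
clock: 63.15
position: [515.2, 165.4, 434.3]
tcp_rot: [-0.578, 0.816, -0.0, 0.0]
wrist_force: [0.4, -0.3, -0.3]
opening: 42.3
grasp_force: 0.0
```

Emit:
step_arm(plan=[[0.5,0,0,0,0,0,1],[0.5,0,0,0,0,0,1],[0.5,0,0,0,0,0,1],[0.5,0,0,0,0,0,1],[0.5,0,0,0,0,0,1],[0.5,0,0,0,0,0,1],[0.5,0,0,0,0,0,1],[0.5,0,0,0,0,0,0.9],[0.5,0,0,0,0,0,0],[0.5,0,0,0,0,0,0]])

```text
clock: 64.15
position: [514.8, 166.8, 434.2]
tcp_rot: [-0.07, 0.998, 0.0, 0.0]
wrist_force: [-0.3, -0.6, -1.2]
opening: 42.7
grasp_force: 0.0
```

```bash
python3 - <<'E'
from h import *
go(513.2,164.6,346,187.8)
m,im=shot("wrist","w10")
# grip: darkest blob
g=im.max(2); 
for t in rects(m,(g<60),218,200,3000): print("dark",t,loc(t[0]))
for P in [(0,187,196),(-55,187-3,218)]:
    print(P,proj(m,[[*S(P[0],P[1]),P[2]]]).round(1))
for t in rects(m,(g<95),28,2500,7000): print("bar",t)
m,im=shot("top")
b=np.zeros(im.shape[:2],bool); b[140:235,115:175]=1
for t in rects(m,b&(im.max(2)<95),28,1000,9000): print("top bar",t)
E
```

```text
t 64.2 p [514.8 166.8 434.2] toolx [-0.99  -0.14  -0.001] y [-0.14  0.99  0.  ] z [ 0.001  0.    -1.   ] op 42.7 gf 0.0 F [-0.3 -0.6 -1.2]
psi -171.95 rz 0.03 shift(after turn) 0.05 -0.05 2.2 tilt [0.6 0.1]
dark (array([523.9, 247.1], dtype=float32), np.float32(41.0), np.float32(25.4), 87.2, array([371., 246.])) [[ 16.6 268.8]]
dark (array([495.1, 163.5], dtype=float32), np.float32(31.5), np.float32(22.4), 10.7, array([257., 186.])) [[-18.2 187.5]]
dark (array([481.6, 248.4], dtype=float32), np.float32(41.2), np.float32(24.9), 86.7, array([390., 186.])) [[-25.5 273.2]]
dark (array([456.4, 157.9], dtype=float32), np.float32(23.2), np.float32(20.0), 27.3, array([253., 123.])) [[-57.2 184.7]]
dark (array([439., 250.], dtype=float32), np.float32(41.3), np.float32(24.4), 87.1, array([413., 117.])) [[-67.9 277.9]]
(0, 187, 196) [[250.5 204.1]]
(-55, 184, 218) [[250.8 129.1]]
bar (array([612.7, 339.2], dtype=float32), np.float32(84.2), np.float32(53.2), 86.9, array([371., 246.]))
bar (array([527.3, 341.7], dtype=float32), np.float32(84.7), np.float32(52.2), 86.8, array([391., 186.]))
bar (array([520.1, 163.9], dtype=float32), np.float32(143.4), np.float32(60.0), 8.0, array([252., 163.]))
bar (array([441.3, 345. ], dtype=float32), np.float32(84.8), np.float32(51.1), 87.0, array([413., 117.]))
```

Emit:
step_arm(newtons=60, plan=[[0.5,0.05,-0.05,0,0,0,0.13],[0.5,0,0,1,0,0,0],[0.5,0,0,0.8,0,0,0],[0.5,0,0,0.38,0,0,0],[0.5,0,0,0,0,0,0]])

```text
clock: 64.75
position: [512.6, 164.3, 344.5]
tcp_rot: [-0.059, 0.998, -0.0, -0.002]
wrist_force: [0.1, -0.0, 1.2]
opening: 42.9
grasp_force: 0.0
```

Emit:
step_arm(newtons=60, plan=[[1,0,0,0,0,0,0],[1,0,0,0,0,0,0],[1,0,0,0,0,0,0],[1,0,0,0,0,0,0]])

```text
clock: 65.15
position: [513.4, 164.5, 347.7]
tcp_rot: [-0.059, 0.998, -0.0, 0.001]
wrist_force: [-1.0, -1.0, 6.4]
opening: 22.6
grasp_force: 59.9
```

Emit:
step_arm(newtons=60, plan=[[1,0,0,-0.2,0,0,0],[1,0,0,-0.3,0,0,0],[1,0,0,-0.3,0,0,0],[1,0,0,-0.3,0,0,0],[1,0,0,0,0,0,0]])

```text
clock: 65.65
position: [513.5, 164.6, 392.8]
tcp_rot: [-0.059, 0.998, 0.0, 0.002]
wrist_force: [-0.6, -0.4, -2.0]
opening: 22.5
grasp_force: 59.1
```

```bash
python3 - <<'E'
from h import *
go(*S(-88,187),263.2,184.2)
E
```

```text
t 65.7 p [513.5 164.6 392.8] toolx [-0.993 -0.118 -0.003] y [-0.118  0.993  0.   ] z [ 0.003  0.001 -1.   ] op 22.5 gf 59.1 F [-0.6 -0.4 -2. ]
psi -173.21 rz 0.32 shift(after turn) 2.2 -0.01 3.24 tilt [3.2 0.5]
```

Emit:
step_arm(newtons=60, plan=[[1,0,0,0,0,0,0.32],[1,0.8,0,0,0,0,0],[1,0.8,0,0,0,0,0],[1,0.6,-0.01,0,0,0,0],[1,0,0,0.6,0,0,0],[1,0,0,0.8,0,0,0],[1,0,0,0.7,0,0,0],[1,0,0,0.4,0,0,0],[1,0,0,0,0,0,0]])

```text
clock: 66.55
position: [424.7, 157.5, 288.7]
tcp_rot: [-0.037, 0.999, -0.0, -0.002]
wrist_force: [0.6, 0.1, -0.9]
opening: 22.6
grasp_force: 59.0
```

```bash
python3 - <<'E'
from h import *
go(*S(-88,187),264.7,184.2)
E
```

```text
t 66.5 p [424.7 157.5 288.7] toolx [-0.997 -0.074  0.004] y [-0.074  0.997 -0.   ] z [-0.004 -0.001 -1.   ] op 22.6 gf 59.0 F [ 0.6  0.1 -0.9]
psi -175.77 rz 0.0 shift(after turn) -0.02 0.01 0.6 tilt [-4.  -0.7]
```

Emit:
step_arm(plan=[[1,-0.02,0.01,0.25,0,0,0],[1,0,0,0.25,0,0,0],[1,0,0,0.1,0,0,0],[1,0,0,0,0,0,0]])

```text
clock: 66.95
position: [426.3, 158.1, 267.0]
tcp_rot: [-0.037, 0.999, 0.0, 0.0]
wrist_force: [0.5, 0.3, 0.1]
opening: 23.0
grasp_force: 59.5
```

```bash
python3 - <<'E'
from h import *
go(*S(-88,187),264.7,184.2)
E
```

```text
t 67.0 p [426.3 158.1 267. ] toolx [-0.997 -0.074 -0.001] y [-0.074  0.997  0.   ] z [ 0.001  0.    -1.   ] op 23.0 gf 59.5 F [0.5 0.3 0.1]
psi -175.77 rz 0.0 shift(after turn) 0.02 -0.0 0.06 tilt [0.7 0.1]
```

Emit:
step_arm(plan=[[1,0,0,0.06,0,0,0],[1,0,0,0,0,0,0],[0.5,0,0,0,0,0,0],[0.5,0,0,0,0,0,0],[0.5,0,0,0,0,0,0],[0.5,0,0,-0.5,0,0,0],[0.5,0,0,-1,0,0,0],[0.5,0,0,-1,0,0,0],[0.5,0,0,-1,0,0,0],[0.5,0,0,0,0,0,0],[0.5,0,0,0,0,0,0]])

```text
clock: 68.05
position: [426.3, 158.1, 404.6]
tcp_rot: [-0.037, 0.999, 0.0, 0.001]
wrist_force: [-0.3, -0.7, 0.0]
opening: 42.3
grasp_force: 0.0
```

```bash
python3 - <<'E'
from h import *
st(); m,im=shot("wrist","w11"); g=im.max(2)
for t in rects(m,(g<60),135,200,3000): print("dark",t,loc(t[0]))
for t in rects(m,(g<95),28,2500,7000): print("bar",t)
c=proj(m,[[*S(-143,187),135]])[0]; print("grip expected px",c)
m,im=shot("top"); b=np.zeros(im.shape[:2],bool); b[140:235,115:175]=1
for t in rects(m,b&(im.max(2)<95),28,1000,9000): print("top bar",t)
t=im[195:212,200:275]; print("tray brightness rows",im.max(2)[192:216:3,205:270].mean(1).round())
E
```

```text
t 68.0 p [426.3 158.1 404.6] toolx [-0.997 -0.074 -0.001] y [-0.074  0.997  0.   ] z [ 0.001  0.    -1.   ] op 42.3 gf 0.0 F [-0.3 -0.7  0. ]
dark (array([469.9, 283.2], dtype=float32), np.float32(57.5), np.float32(35.5), 87.0, array([396., 250.])) [[-34.7 308.7]]
dark (array([410.8, 285.3], dtype=float32), np.float32(57.4), np.float32(34.8), 87.1, array([414., 185.])) [[-93.5 315.1]]
dark (array([369.8, 154.7], dtype=float32), np.float32(23.5), np.float32(20.1), 22.0, array([255., 120.])) [[-143.8  187.8]]
dark (array([309., 124.], dtype=float32), np.float32(67.1), np.float32(9.7), 90.0, array([219.,  28.])) [[-206.7  161.6]]
bar (array([524.4, 341.3], dtype=float32), np.float32(84.6), np.float32(53.4), 87.0, array([396., 250.]))
bar (array([439. , 344.6], dtype=float32), np.float32(84.6), np.float32(51.7), 87.0, array([414., 185.]))
bar (array([411.7, 157.9], dtype=float32), np.float32(105.7), np.float32(34.8), 4.2, array([255., 150.]))
bar (array([281.3, 110.8], dtype=float32), np.float32(101.0), np.float32(34.9), 90.2, array([212.,  16.]))
grip expected px [253.63652193 121.92988619]
top bar (array([439.4, 366.2], dtype=float32), np.float32(52.7), np.float32(38.1), 176.2, array([137., 208.]))
tray brightness rows [195. 192. 192. 193. 195. 194. 177. 114.]
```

```bash
python3 -c "
from cell import r
print(r.close_job())"
```

```text
the job is handed in; nothing more can be done
None
```

I handed the job in at about 68 s of the 210 s. All three bars lie on the board, and the bar I viewed closely was moulded face up. The tray is wound fully home, and the crank is back on its stand with its arm pointing away from the gearbox.

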